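Pack the reel hubs and belt gauge into the parts drawer and shut it

TASK

Pack the two white reel hubs and the stepped aluminium belt gauge side by side into the open middle drawer of the low parts cabinet, each standing upright on the drawer's floor (they only just fit in one row, the gauge set crosswise). When all three are in and let go, push the drawer fully shut. Leave the demagnetizer wand, the spring plate and the screwdriver where they lie.

Things in the scene. Friction and masses are not known exactly. Their poses are not given: they have to be found in the camera images.
- hub_a: White nylon reel hub standing on its flange: flange diameter 50, 8 high; above it a barrel of diameter 42 up to the total height of 38. Grip it by the barrel. Origin: centre of the underside; z up along its axis. Identical to hub_b; may be packed in any order.
- hub_b: The second white nylon reel hub, same as hub_a.
- gauge: Aluminium belt-sizing gauge, a stepped block standing upright, 32 thick along its x throughout; along its y it is 60 long from 0 to 12 high, 46 long from 12 to 24 high, 32 long from 24 to 40 high (the top). Origin: centre of the underside; z up. In the drawer its 60 mm length must lie across the drawer (along the drawer's y).
- cabinet: Low grey steel cabinet fixed on the green mat: 230 deep (x), 254 wide (y), 62 high; three drawer fronts with round cam locks on its -x side, at x = -115; only the middle one opens. Origin: centre of the underside, on the mat (3 above the table); +x points from front to back. The middle opening is clear to 56 above the origin.
- drawer_in (a point): Centre of the inner floor of the middle drawer's front bay; moves with the drawer; axes as the cabinet's. Bay inside: 144 long (x), 66 wide (y). Floor 10 above the cabinet's underside. Side walls and rear partition (3 thick) rise 14 above the floor; at the front end the front panel (6 thick) rises 46. Parts up to 40 tall pass under the cabinet's top.
- drawer_front (a point): Centre of the outer face of the middle drawer's front panel (78 wide, 52 high; the face looks along -x of the cabinet), 30 mm above the cabinet's underside. No handle: push on this face to shut the drawer.
- drawer (a joint): How far the middle drawer is pulled out, m: 0 shut, grows towards the robot; starts at 0.155 to 0.170, stop at 0.180. It slides with about 2.5 N of friction.
- wand: Bystander: red plastic demagnetizer wand lying down, about 190 x 26 x 22, steel tip towards its +x. Origin on the underside, near the handle's front end.
- spring_plate: Bystander: chrome cassette spring plate, 70 x 36, 3 thick with turned-up ends up to 12 high. Origin: centre of the underside.
- screwdriver: Bystander: screwdriver lying along its x, 180 long. Origin: underside, about mid-length.
Not all that is in view belongs to the job. Leave any black or brown look-alike of the hub_a alone.

How it is judged:
By the outcome, as a careful person would: the job done as asked, in the order asked, and still so for the second after the job is handed in, with the robot touching nothing.
It also fails if it takes over 72 s, if anything falls off the work surface, if the arm or the gripper's body presses on something with over 40 N, if the wrist force passes 120 N, or if a joint passes its speed limit or range.

ROBOT

A 7-joint arm with a two-finger parallel gripper is mounted at the origin on the work surface. World frame = base frame: x ahead of the robot, y to its left, z up, the work surface at z = 0. Lengths are in m, angles in rad, forces in N, time in s.
With the tool pointing down it reaches from about 0.4 to 0.925 m from the base axis. Payload 4.1 kg.
Tool frame: the origin (TCP) lies between the finger pads; the fingertips stand 17 mm ahead of it and the grasp point (between the pads) lies 2 mm behind it; y points along the fingers, z is the direction in which the jaws open and shut, and the axes are right-handed (so a half turn about y gives the same grasp; the last joint's range is limited). The gripper opens to 85 mm and grips with 20 to 120 N. Pads are 22 mm wide; open, the fingers measure 114 mm over their backs; the gripper's body (76 mm by 85 mm) begins 54 mm behind the grasp point. The pads swing forward as they close: fully open they stand 13 mm farther back than shut.
Start: joints at [1.075, 0.398, 0.045, 1.537, -0.019, 1.207, -0.051], TCP at [0.251, -0.6, 0.248] pointing down, gripper open.
Joint ranges: [-2.82, 2.82], [-0.49, 2.23], [-1.37, 1.46], [0, 2.46], [-1.36, 4.5], [0.23, 2], [-2.94, 2.94]. Speed limits (rad/s): [2.57, 2.57, 3.14, 3.14, 3.14, 3.14, 3.14].

INTERFACE

Orientations are given as a unit quaternion [w, x, y, z].
In Python, from workcell import robot, cams gives the robot as it stands. The module is installed in compiled form; this text tells all that it offers.
- The arm moves only by the tool carry_out, never from a script. Its argument "deltas" is a list of rows, each an object with "slide": the shift along the tool's x, y, z in m, a list of three; "angular": the turn, a rotation vector about the tool's x, y, z in degrees, a list of three; "hand": the finger opening in m, from 0 to 0.0854. A call has 1 to 12 rows; each row is the pose to reach, as a shift and turn from the pose measured when the call began, along the tool's axes at that moment; what a row does not reach only later rows make up. A row lasts 1/10 s, in which the tool goes at most 50 mm and 8.59 degrees, less where a joint would pass 70% of its speed; a pose out of reach is approached as far as the arm can. A call with a gripper value outside its range is refused whole. The fingers move at their own pace and stop on an object; "newtons" is the grip in N (left out, the last holds). Time passes only in rows, so rows that repeat a pose let the fingers close. It gives the time, the measured TCP pose, the force and the opening at its end, in the units of the state.
- robot.get_obs(): the state, without advancing time (a new reading comes with each control period).
- cams.camera(name): name is "side" or "top"; returns a dict with "color" (480x640x3 uint8, blue, green, red), "z_map" (480x640 float32, m along the optical axis (not along the pixel's ray), 0 where there is no reading), "fx", "fy", "cx", "cy" (pixels), "xyz" and "attitude" of the camera in the world. Camera axes: x right, y down, z forward; pixel columns grow to the right and rows downward; lengths in m; the calibration is good to about 2 mm. A picture is of the moment at which its call begins.
- robot.close_job(): hands the job in, once; it reports no verdict.
The state is a dict: "t": time; "q": joint angles; "joint_velocities": joint speeds; "tau": joint torques, N m; "position": TCP position; "tcp_rot": TCP orientation; "wrist_force": force on the tool from outside, world axes, zero at the start; "torque": the same for the moment, N m; "opening": opening from 0.0 (shut) to 1.0 (fully open).
Only numpy, scipy, OpenCV 4.12 (cv2) and the standard library are available. Lean on these libraries where they do the work, as an engineer would, in place of code of your own. Each camera call takes 0.05 s, during which the arm holds its last target.

## Working session

There is one attempt and no reset: what is moved stays moved. The work goes in short steps, Python scripts to look and compute and a tool call to move; the robot and the scene stay as the last step left them, time stands still between calls to the robot, and variables do not carry over. Pictures are saved under pics/ and viewed, and the job is handed in when it is done.

Besides the shell and the picture viewer there is one more tool, called after "Emit:" as name(argument=value, ...), one argument or row to a line, values as JSON. carry_out: Moves the arm, as the interface text tells. Its arguments: {"type":"object","properties":{"deltas":{"type":"array"},"newtons":{"type":"number"}},"required":["deltas"]}

```bash
mkdir -p pics; cat > h.py <<'E'
import numpy as np, cv2
from workcell import robot, cams
from scipy.spatial.transform import Rotation as R
def rot(q): return R.from_quat([q[1],q[2],q[3],q[0]])
def shot(n,save=None):
    c=cams.camera(n)
    if save: cv2.imwrite('pics/'+save,c['color'])
    return c
def cloud(c):
    z=c['z_map'];v,u=np.mgrid[:z.shape[0],:z.shape[1]]
    p=np.stack([(u-c['cx'])/c['fx']*z,(v-c['cy'])/c['fy']*z,z],-1)
    w=p@rot(c['attitude']).as_matrix().T+np.array(c['xyz'])
    w[z==0]=np.nan
    return w
E
python3 - <<'E'
from h import *
s=robot.get_obs();print(s)
for n in('top','side'):
    c=shot(n,n+'0.png');print(n,c['xyz'],c['attitude'],c['fx'],c['fy'],c['cx'],c['cy'])
    np.save(n+'0.npy',cloud(c))
E
```

```text
{'t': 0.0, 'q': array([ 1.07500611,  0.39923778,  0.04501638,  1.53786821, -0.01872577,
        1.20691986, -0.05070979]), 'joint_velocities': array([-0.00088603, -0.0001498 , -0.00013972, -0.00140141,  0.00117527,
        0.00059894,  0.00017179]), 'tau': array([-8.72281635e-04, -4.75130689e+01,  1.36410523e+00, -2.54222989e+01,
        1.15471621e-02,  9.37487668e-03,  1.77578545e-05]), 'position': array([ 0.25100451, -0.59892615,  0.24723874]), 'tcp_rot': array([ 0.13922796, -0.13958384,  0.69391693, -0.69253969]), 'wrist_force': array([0.32512353, 0.0542639 , 0.04671871]), 'torque': array([-0.00429548, -0.02959195, -0.02202761]), 'opening': 0.997215769265144}
top [0.29516302 0.0141269  1.3789569 ] [ 0.07194746 -0.66877817  0.73545682 -0.08162472] 477.3962900315027 477.3962900315027 323.6670105220361 241.36615469690383
side [0.28908108 0.81072699 1.05026527] [ 0.06880531 -0.16297929  0.92017145 -0.34926791] 605.8952347636043 605.8952347636043 326.4055591763738 231.48460537843226
```

View pics/top0.png

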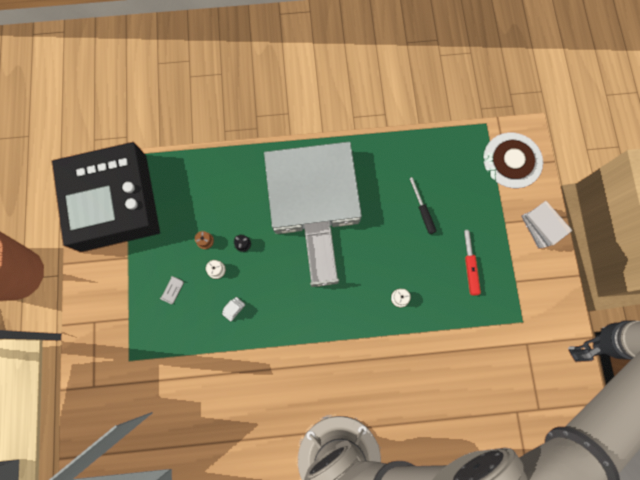

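View pics/side0.png

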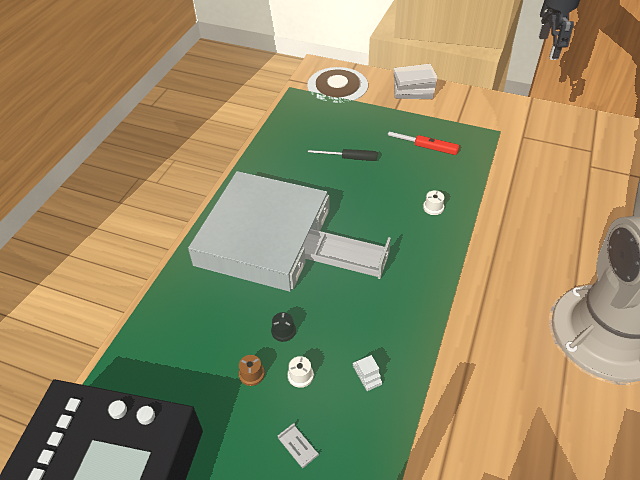

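In the top view:
- The white hubs are at (215,269) and (401,297).
- The look-alikes are brown at (204,240) and black at (242,242), and the centre of the cup at (515,158) is also white.
- The gauge is the stepped block at (233,309). The flat plate at (172,290) is the spring plate.

I choose the white hubs at (215,269) and (401,297) and the gauge at (233,309). Next I check them in a close crop and measure.

```bash
python3 - <<'E'
from h import *
t=cv2.imread('pics/top0.png');s=cv2.imread('pics/side0.png')
def cr(im,u,v,r=32): return cv2.resize(im[v-r:v+r,u-r:u+r],(390,290),interpolation=cv2.INTER_CUBIC)
cv2.imwrite('pics/crop0.png',np.vstack([np.hstack([cr(t,215,269),cr(t,401,297)]),np.hstack([cr(t,233,309),cr(s,368,372)])]))
W=np.load('top0.npy');S=np.load('side0.npy')
def st(W,u,v,r,name,zt):
    p=W[v-r:v+r,u-r:u+r].reshape(-1,3);p=p[np.isfinite(p[:,0])]
    print(name,'zmax',np.sort(p[:,2])[-5:].round(4))
    for lo,hi in zt:
        q=p[(p[:,2]>lo)&(p[:,2]<hi)]
        if len(q)>4:
            rr=cv2.minAreaRect((q[:,:2]*1000).astype(np.float32));print('  ',lo,hi,len(q),q.mean(0).round(4),'rect',np.round(rr[0],1),np.round(rr[1],1),round(rr[2],1))
for nm,u,v in(('hub215',215,269),('hub401',401,297)): st(W,u,v,17,nm,[(.034,.06),(.008,.06)])
st(W,233,309,17,'gauge',[(.036,.06),(.02,.034),(.008,.06)])
for nm,u,v in(('hubS300',300,371),('hubS434',434,202)): st(S,u,v,20,nm,[(.036,.06),(.008,.06)])
st(S,368,372,24,'gaugeS',[(.038,.06),(.022,.034),(.008,.06)])
m=W[100:110+0,300:310];print('mat', np.nanmedian(W[280:300,250:290,2]), np.nanmedian(S[430:450,350:380,2]))
# cabinet top
for n,A,reg in(('top',W,(130,300,250,380)),('side',S,(160,300,180,400))):
    a=A[reg[0]:reg[1],reg[2]:reg[3]].reshape(-1,3);a=a[np.isfinite(a[:,0])]
    q=a[(a[:,2]>.06)&(a[:,2]<.075)];rr=cv2.minAreaRect((q[:,:2]*1000).astype(np.float32));print(n,'cab',len(q),q[:,2].mean(),rr)
    print(np.histogram(a[:,2],bins=np.arange(-.005,.08,.005)))
E
```

```text
hub215 zmax [0.046  0.0463 0.0473 0.0492 0.0505]
   0.034 0.06 178 [0.5429 0.2999 0.041 ] rect [543.2 300.8] [41.5 40.2] 71.9
   0.008 0.06 295 [0.5426 0.2991 0.0301] rect [547.1 306.4] [94.2 97.2] 84.8
hub401 zmax [0.0472 0.0476 0.0478 0.0483 0.0485]
   0.034 0.06 181 [ 0.4112 -0.2198  0.0424] rect [ 411.8 -220.2] [40.4 39.5] 63.3
   0.008 0.06 330 [ 0.4117 -0.2182  0.0286] rect [ 414.6 -223.4] [95.7 96.1] 83.1
gauge zmax [0.0479 0.0482 0.0482 0.049  0.0512]
   0.036 0.06 138 [0.4248 0.2552 0.0433] rect [424.8 255.7] [32.6 32.1] 45.0
   0.02 0.034 68 [0.4245 0.2525 0.027 ] rect [425.2 254.6] [31.7 55.3] 46.2
   0.008 0.06 334 [0.425  0.2531 0.0284] rect [425.3 258. ] [94.2 89. ] 87.0
hubS300 zmax [0.0444 0.0446 0.0451 0.0452 0.0455]
   0.036 0.06 364 [0.5445 0.3039 0.0403] rect [544.7 303.6] [39.4 42.1] 21.9
   0.008 0.06 608 [0.5423 0.3086 0.0316] rect [545.8 293.5] [53.5 74.1] 25.1
hubS434 zmax [0.0444 0.0445 0.0449 0.0449 0.0458]
   0.036 0.06 187 [ 0.4127 -0.2164  0.0403] rect [ 413.3 -215.6] [39.7 45.2] 13.4
   0.008 0.06 399 [ 0.4125 -0.2105  0.0292] rect [ 424.8 -234.7] [ 87.
[... 464 characters left out ...]
5847778)
(array([1442, 7344, 4112,  929,  457,   91,  136,   62,   22,   33,   33,
         56,  240, 2597, 3594,  398]), array([-0.005,  0.   ,  0.005,  0.01 ,  0.015,  0.02 ,  0.025,  0.03 ,
        0.035,  0.04 ,  0.045,  0.05 ,  0.055,  0.06 ,  0.065,  0.07 ,
        0.075]))
side cab 8652 0.06427005596098694 ((673.050537109375, 0.896240234375), (406.61932373046875, 260.5743408203125), 1.8795676231384277)
(array([ 2621, 11088,  1953,  1407,   585,   466,   401,   217,   196,
         192,   200,   243,   532,  5631,  2999,    22]), array([-0.005,  0.   ,  0.005,  0.01 ,  0.015,  0.02 ,  0.025,  0.03 ,
        0.035,  0.04 ,  0.045,  0.05 ,  0.055,  0.06 ,  0.065,  0.07 ,
        0.075]))
```

View pics/crop0.png

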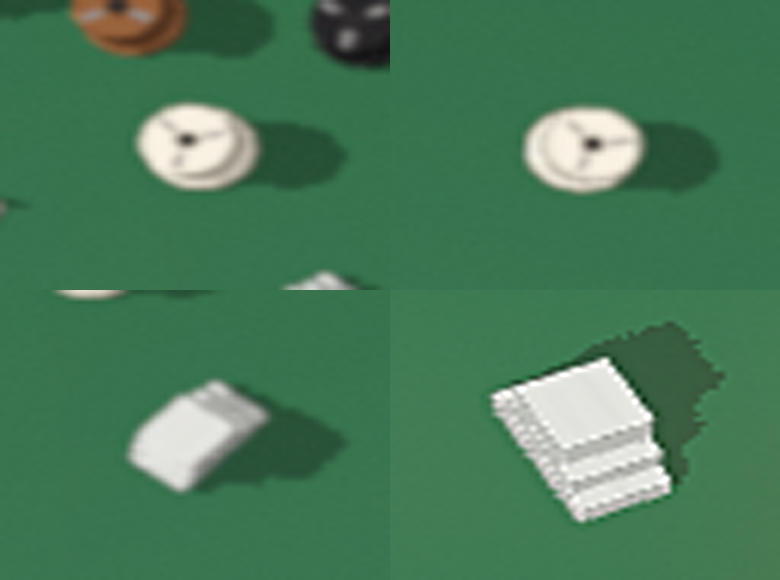

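The crops confirm two white, undamaged hubs and the white stepped gauge with its top step 45° off the axes. The cameras disagree by about 2–3 mm in y, so I average them. Next: the cabinet, the drawer and the gauge yaw.

```bash
python3 - <<'E'
from h import *
s=robot.get_obs();print(rot(s['tcp_rot']).as_matrix().round(3))
W=np.load('top0.npy');S=np.load('side0.npy')
for n,A,reg in(('top',W,(130,300,250,380)),('side',S,(160,300,180,400))):
    a=A[reg[0]:reg[1],reg[2]:reg[3]].reshape(-1,3);a=a[np.isfinite(a[:,0])]
    q=a[(a[:,2]>.058)&(a[:,2]<.075)&(a[:,0]>.63)]
    rr=cv2.minAreaRect((q[:,:2]*1000).astype(np.float32));print(n,'cab',rr)
    # front edge line & sides by percentile
    th=np.radians(-1.9 if False else 0)
    f=[];
    for y in np.arange(-.11,.11,.01):
        k=q[abs(q[:,1]-y)<.005]
        if len(k)>10: f.append((y,np.percentile(k[:,0],1.5),np.percentile(k[:,0],98.5)))
    f=np.array(f);print(' front x=a*y+b',np.polyfit(f[:,0],f[:,1],1),' back',np.polyfit(f[:,0],f[:,2],1))
    g=[]
    for x in np.arange(.67,.86,.01):
        k=q[abs(q[:,0]-x)<.005]
        if len(k)>10:g.append((x,np.percentile(k[:,1],1.5),np.percentile(k[:,1],98.5)))
    g=np.array(g);print(' sides',np.polyfit(g[:,0],g[:,1],1),np.polyfit(g[:,0],g[:,2],1))
    d=a[(a[:,0]<.62)&(a[:,2]>.045)&(a[:,2]<.07)]
    print(' panel',len(d),cv2.minAreaRect((d[:,:2]*1000).astype(np.float32)),d[:,0].min(),np.median(d[:,0]))
    d=a[(a[:,0]<.63)&(a[:,2]>.019)&(a[:,2]<.034)]
    print(' walls',len(d),cv2.minAreaRect((d[:,:2]*1000).astype(np.float32)), [ (round(x,2),np.percentile(d[abs(d[:,0]-x)<.01][:,1],[2,98]).round(4)) for x in(.5,.53,.56,.59)])
    d=a[(a[:,0]<.62)&(a[:,2]>.008)&(a[:,2]<.018)]
    print(' floor',len(d),d.mean(0),cv2.minAreaRect((d[:,:2]*1000).astype(np.float32)))
p=S[345:400,340:395].reshape(-1,3);q=p[(p[:,2]>.008)&(p[:,2]<.035)&np.isfinite(p[:,0])];q=q[np.hypot(q[:,0]-.4255,q[:,1]-.2575)<.045]
u,sv,vt=np.linalg.svd(q[:,:2]-q[:,:2].mean(0));print('gauge lower',q.mean(0),vt[0])
for A,(v0,v1,u0,u1) in((W,(292,326,216,250)),(S,(345,400,340,395))):
    p=A[v0:v1,u0:u1].reshape(-1,3);p=p[np.isfinite(p[:,0])]
    for lo,hi in((.008,.013),(.011,.019),(.022,.032),(.038,.055)):
        q=p[(p[:,2]>lo)&(p[:,2]<hi)];r=(q[:,:2]-[.4255,.2575])@np.array([[1,1],[1,-1]]).T/2**.5
        r=r[(abs(r)<.045).all(1)]
        print(lo,len(r),'along(1,1)',np.percentile(r[:,0],[2,98]).round(4),'(1,-1)',np.percentile(r[:,1],[2,98]).round(4))
E
python3 - <<'E'
import cv2
t=cv2.imread('pics/side0.png');cv2.imwrite('pics/c1.png',cv2.resize(t[170:300,180:410],(800,452),interpolation=cv2.INTER_CUBIC))
E
```

```text
[[-0.922 -0.001  0.387]
 [-0.387  0.002 -0.922]
 [ 0.    -1.    -0.002]]
top cab ((754.477294921875, 1.3074493408203125), (240.768798828125, 254.33633422851562), 1.8829395771026611)
 front x=a*y+b [-0.0307212   0.64354046]  back [-0.02961493  0.86895859]
 sides [ 0.03596841 -0.14846595] [0.028477   0.10249409]
 panel 83 ((470.1520690917969, -8.34555435180664), (9.82953929901123, 73.7379379272461), 1.8816001415252686) 0.4652993292431544 0.4708198136023275
 walls 208 ((548.8961791992188, -5.694629669189453), (161.8911895751953, 73.44827270507812), 1.1779710054397583) [(0.5, array([-0.0428,  0.0287])), (0.53, array([-0.042 ,  0.0295])), (0.56, array([-0.0406,  0.0303])), (0.59, array([-0.0399,  0.0306]))]
 floor 1469 [ 0.53978423 -0.00153109  0.01214903] ((533.6632690429688, 13.057769775390625), (379.77978515625, 206.17172241210938), 84.5574951171875)
side cab ((756.9824829101562, 2.4519805908203125), (239.0196533203125, 262.74700927734375), 1.9433094263076782)
 front x=a*y+b [-0.0312971   0.64548045]  back [-0.03329791  0.87063648]
 sides [ 0.03476072 -0.14506161] [0.03442811 0.1038055
[... 437 characters left out ...]
2128  0.01263301] ((563.479736328125, -113.91950988769531), (193.76455688476562, 439.419677734375), 12.747262954711914)
gauge lower [0.41930799 0.27184504 0.02036599] [-0.94286438  0.33317679]
0.008 53 along(1,1) [-0.0447  0.0377] (1,-1) [-0.0396  0.0433]
0.011 54 along(1,1) [-0.0186  0.0134] (1,-1) [-0.0287  0.0304]
0.022 54 along(1,1) [-0.0176  0.0132] (1,-1) [-0.0218  0.0233]
0.038 131 along(1,1) [-0.0178  0.0138] (1,-1) [-0.0142  0.0158]
0.008 62 along(1,1) [-0.0248  0.0267] (1,-1) [-0.0311  0.0382]
0.011 123 along(1,1) [-0.0134  0.0177] (1,-1) [-0.0305  0.0287]
0.022 129 along(1,1) [-0.0141  0.0176] (1,-1) [-0.0239  0.0194]
0.038 279 along(1,1) [-0.0142  0.0173] (1,-1) [-0.0164  0.0151]
```

View pics/c1.png

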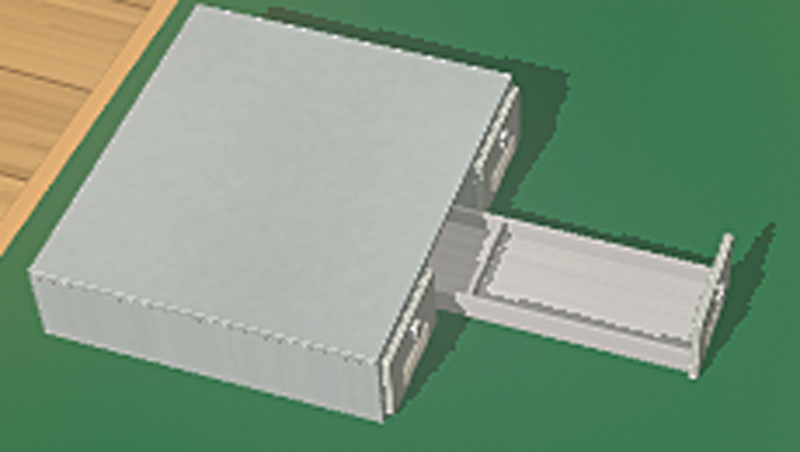

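```bash
cat >> h.py <<'E'
def proj(c,P):
    p=(np.asarray(P)-np.array(c['xyz']))@rot(c['attitude']).as_matrix()
    return np.stack([p[:,0]/p[:,2]*c['fx']+c['cx'],p[:,1]/p[:,2]*c['fy']+c['cy']],-1)
TH=np.radians(1.85);EX=np.array([np.cos(TH),np.sin(TH)]);EY=np.array([-np.sin(TH),np.cos(TH)])
BAY=np.array([.5455,-.004])
def bay(x,y,z=0): 
    return np.append(BAY+EX*x+EY*y,z)
E
python3 - <<'E'
from h import *
ims=[]
for n,(u0,v0,w,h) in(('top',(290,210,70,85)),('side',(300,205,100,85))):
    c=shot(n);k=8 if n=='top' else 7
    im=cv2.resize(c['color'][v0:v0+h,u0:u0+w],None,fx=k,fy=k,interpolation=cv2.INTER_CUBIC)
    for pts,col in(([bay(-72,0)]*0,0),([bay(-.072,-.033,.027),bay(.072,-.033,.027),bay(.072,.033,.027),bay(-.072,.033,.027)],(0,0,255)),([bay(-.078,-.039,.059),bay(-.078,.039,.059),bay(-.072,.039,.059),bay(-.072,-.039,.059)],(255,0,0))):
        if not pts: continue
        q=((proj(c,pts)-[u0-.5,v0-.5])*k).astype(np.int32);cv2.polylines(im,[q],True,col,1)
    cv2.imwrite('pics/ov_%s.png'%n,im)
    # precise: rows of the partition
E
```

```text
(no output)
```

View pics/ov_top.png

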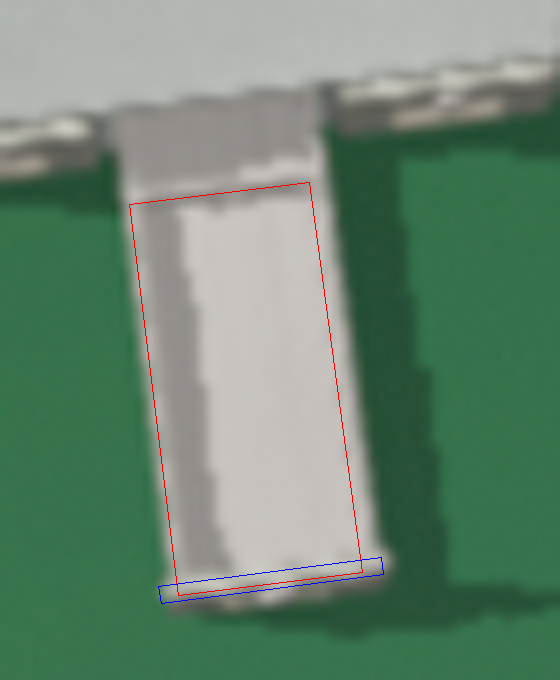

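View pics/ov_side.png

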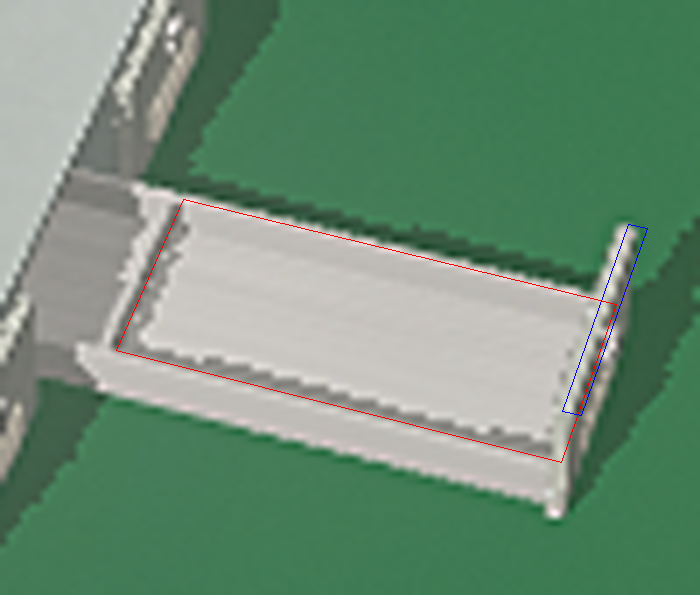

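The overlays show the cameras bracketing my model: top wants about 2 mm towards −y, and side wants about 2 mm towards +y and +x. I keep the averaged y and shift the bay 1 mm in +x. A helper will work out the tool-frame deltas.

```bash
sed -i 's/BAY=np.array.*/BAY=np.array([.5465,-.004])/' h.py; cat >> h.py <<'E'
def delta(P,jaw=None,label=''):
    """world target P, jaw: world heading (deg) of tool z; prints tool-frame shift/turn"""
    s=robot.get_obs();M=rot(s['tcp_rot']).as_matrix()
    d=M.T@(np.array(P)-s['position'])
    a=np.zeros(3)
    if jaw is not None:
        j=np.radians(jaw);z=np.array([np.cos(j),np.sin(j),0]);y=np.array([0,0,-1.]);T=np.stack([np.cross(y,z),y,z],1)
        a=R.from_matrix(M.T@T).as_rotvec(degrees=True)
    print(label,'slide',d.round(4),'angular',a.round(2),'dist',np.linalg.norm(d).round(3))
E
python3 - <<'E'
from h import *
delta((.4125,-.218,.12),-88.15,'above hub')
delta((.4125,-.218,.039),-88.15,'at hub')
E
```

```text
above hub slide [-0.2962  0.128  -0.289 ] angular [7.000e-02 2.089e+01 2.000e-02] dist 0.433
at hub slide [-0.2962  0.209  -0.2889] angular [7.000e-02 2.089e+01 2.000e-02] dist 0.464
```

Emit:
carry_out(
  deltas=[
    {"slide": [-0.0329, 0.0142, -0.0321], "angular": [0.07, 7, 0.02], "hand": 0.0854},
    {"slide": [-0.0658, 0.0284, -0.0642], "angular": [0.07, 14, 0.02], "hand": 0.0854},
    {"slide": [-0.0987, 0.0427, -0.0963], "angular": [0.07, 20.9, 0.02], "hand": 0.0854},
    {"slide": [-0.1316, 0.0569, -0.1284], "angular": [0.07, 20.9, 0.02], "hand": 0.0854},
    {"slide": [-0.1645, 0.0711, -0.1605], "angular": [0.07, 20.9, 0.02], "hand": 0.0854},
    {"slide": [-0.1975, 0.0853, -0.1926], "angular": [0.07, 20.9, 0.02], "hand": 0.0854},
    {"slide": [-0.2304, 0.0996, -0.2247], "angular": [0.07, 20.9, 0.02], "hand": 0.0854},
    {"slide": [-0.2633, 0.1138, -0.2568], "angular": [0.07, 20.9, 0.02], "hand": 0.0854},
    {"slide": [-0.2962, 0.128, -0.289], "angular": [0.07, 20.9, 0.02], "hand": 0.0854},
    {"slide": [-0.2962, 0.128, -0.289], "angular": [0.07, 20.9, 0.02], "hand": 0.0854},
    {"slide": [-0.2962, 0.128, -0.289], "angular": [0.07, 20.9, 0.02], "hand": 0.0854},
  ],
)

```text
t: 1.3
position: [0.4126, -0.217, 0.1197]
tcp_rot: [0.012, -0.013, 0.707, -0.707]
wrist_force: [-0.3, 0.2, -0.6]
opening: 1.002
```

```bash
python3 - <<'E'
from h import *
ims=[]
c=shot('side');d=shot('top')
a=cv2.resize(c['color'][120:260,380:520],(400,400),interpolation=cv2.INTER_CUBIC)
b=cv2.resize(d['color'][240:340,350:450],(400,400),interpolation=cv2.INTER_CUBIC)
cv2.imwrite('pics/p1.png',np.hstack([a,b]))
s=robot.get_obs();print(s['t'],s['position'],s['opening'])
delta((.4125,-.218,.039),-88.15,'at hub')
E
```

```text
1.4 [ 0.41220632 -0.21935978  0.12026096] 1.005804670870274
at hub slide [-0.0003  0.0813 -0.0014] angular [-0.06 -0.11 -0.02] dist 0.081
```

View pics/p1.png

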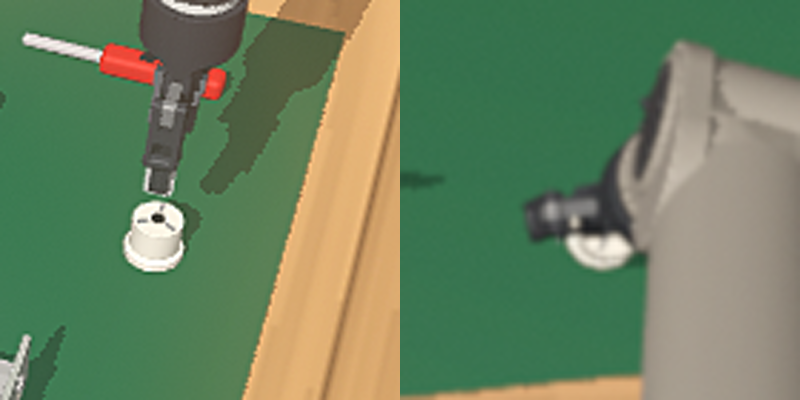

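The gripper is above the right-hand hub (hub below the fingers in the side crop at about (155,235)). Next I descend and grip.

Emit:
carry_out(
  deltas=[
    {"slide": [0, 0.04, -0.001], "angular": [0, 0, 0], "hand": 0.0854},
    {"slide": [0, 0.075, -0.001], "angular": [0, 0, 0], "hand": 0.0854},
    {"slide": [0, 0.081, -0.001], "angular": [0, 0, 0], "hand": 0.0854},
    {"slide": [0, 0.081, -0.001], "angular": [0, 0, 0], "hand": 0.0854},
    {"slide": [0, 0.081, -0.001], "angular": [0, 0, 0], "hand": 0.036},
    {"slide": [0, 0.081, -0.001], "angular": [0, 0, 0], "hand": 0.036},
    {"slide": [0, 0.081, -0.001], "angular": [0, 0, 0], "hand": 0.036},
    {"slide": [0, 0.081, -0.001], "angular": [0, 0, 0], "hand": 0.036},
    {"slide": [0, 0.081, -0.001], "angular": [0, 0, 0], "hand": 0.036},
  ],
  newtons=45,
)

```text
t: 2.3
position: [0.4133, -0.2191, 0.0408]
tcp_rot: [-0.012, 0.01, -0.706, 0.708]
wrist_force: [-1.1, -0.1, 7.3]
opening: 0.466
```

```bash
python3 - <<'E'
from h import *
c=shot('side');d=shot('top')
a=cv2.resize(c['color'][150:250,385:485],(600,600),interpolation=cv2.INTER_CUBIC)
cv2.imwrite('pics/p2.png',a)
s=robot.get_obs();print(s['t'],s['position'],s['opening']*85.4,s['wrist_force'])
E
```

```text
2.4 [ 0.41328992 -0.21905969  0.04080924] 39.75721841653814 [-0.90592491 -0.12310135  6.19229203]
```

View pics/p2.png

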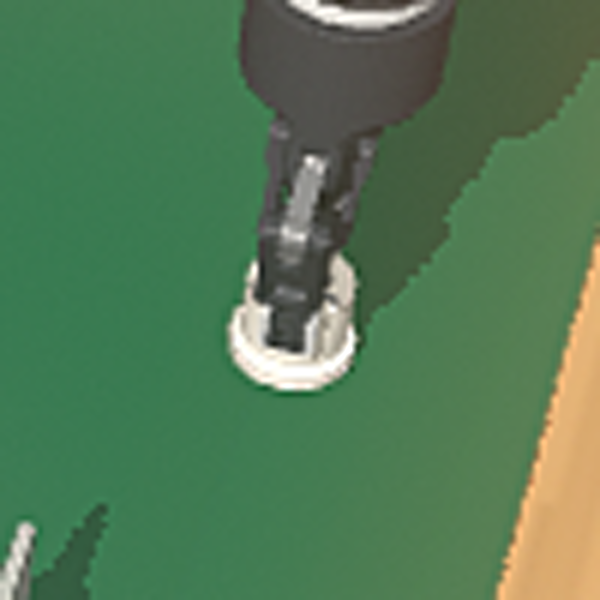

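```bash
python3 - <<'E'
from h import *
c=shot('side');w=cloud(c)
g=c['color']
for u in (430,433,435):
  for v in range(190,216,2): print(u,v,g[v,u],w[v,u].round(4))
E
```

```text
430 190 [69 74 71] [ 0.4177 -0.1502  0.122 ]
430 192 [64 70 67] [ 0.4179 -0.1566  0.1099]
430 194 [64 71 68] [ 0.4175 -0.1594  0.1012]
430 196 [62 70 65] [ 0.4168 -0.1594  0.0952]
430 198 [64 71 68] [ 0.4169 -0.1652  0.0834]
430 200 [63 69 65] [ 0.4167 -0.1694  0.0732]
430 202 [56 60 55] [ 0.4184 -0.1882  0.0481]
430 204 [62 66 61] [nan nan nan]
430 206 [61 66 60] [ 0.4163 -0.1834  0.0403]
430 208 [229 245 252] [ 0.4177 -0.2001  0.0167]
430 210 [255 255 255] [ 0.4164 -0.1962  0.0142]
430 212 [229 245 253] [ 0.4152 -0.1928  0.0112]
430 214 [121 155 122] [ 4.15e-01 -1.97e-01  2.00e-04]
433 190 [129 137 135] [ 0.4114 -0.1509  0.1235]
433 192 [103 109 107] [ 0.4111 -0.1546  0.114 ]
433 194 [87 89 87] [ 0.4114 -0.1628  0.1001]
433 196 [61 68 65] [ 0.4105 -0.1609  0.0959]
433 198 [100 102  98] [ 0.4113 -0.1733  0.0776]
433 200 [80 84 80] [ 0.4098 -0.1675  0.0773]
433 202 [79 84 80] [ 0.4114 -0.1867  0.0519]
433 204 [74 78 74] [ 0.4107 -0.187   0.0453]
433 206 [71 76 73] [ 0.4099 -0.1863  0.0396]
433 208 [86 89 88] [ 0.4094 -0.1888  0.0307]
433 210 [206 224 232] [ 0.4099 -0.1996  0.0131]
433 212 [255 255 255] [ 0.4085 -0.1946  0.0118]
433 214 [253 255 255] [ 0.4076 -0.1938  0.006 ]
435 190 [143 147 149] [ 0.4076 -0.1545  0.1214]
435 192 [80 87 85] [ 0.4063 -0.15    0.1199]
435 194 [65 71 68] [ 0.4067 -0.1597  0.1046]
435 196 [62 69 67] [ 0.4057 -0.1576  0.1007]
435 198 [83 86 82] [ 0.4065 -0.1699  0.0825]
435 200 [71 76 75] [ 0.4058 -0.1706  0.0757]
435 202 [63 68 66] [ 0.4071 -0.1878  0.0524]
435 204 [ 99 103 104] [ 0.4055 -0.1814  0.0525]
435 206 [ 98 103 103] [ 0.4052 -0.1849  0.0427]
435 208 [113 117 116] [ 0.4055 -0.1949  0.0261]
435 210 [194 212 219] [ 0.4057 -0.2032  0.0111]
435 212 [251 255 255] [ 0.4039 -0.1942  0.0138]
435 214 [225 237 255] [ 0.4029 -0.1932  0.0083]
```

The fingertip is at about z 0.024, 17 mm ahead of the TCP as specified, so it clears the flange. The grip is good, at about 42 mm. Next I lift and carry to the front slot of the bay.

```bash
python3 - <<'E'
from h import *
s=robot.get_obs()
p=s['position'];print(bay(-.044,0))
delta((p[0],p[1],.12),-88.15,'lift')
delta(bay(-.044,0,.12),-88.15,'slot1')
E
```

```text
[ 0.50252293 -0.00542045  0.        ]
lift slide [-0.0002 -0.0792  0.0002] angular [-0.14 -0.12 -0.15] dist 0.079
slot1 slide [-0.0959 -0.0794 -0.2107] angular [-0.14 -0.12 -0.15] dist 0.245
```

Emit:
carry_out(
  deltas=[
    {"slide": [0, -0.03, 0], "angular": [0, 0, 0], "hand": 0.036},
    {"slide": [0, -0.079, 0], "angular": [0, 0, 0], "hand": 0.036},
    {"slide": [-0.016, -0.079, -0.036], "angular": [-0.1, -0.1, -0.1], "hand": 0.036},
    {"slide": [-0.035, -0.079, -0.077], "angular": [-0.1, -0.1, -0.1], "hand": 0.036},
    {"slide": [-0.055, -0.079, -0.12], "angular": [-0.1, -0.1, -0.1], "hand": 0.036},
    {"slide": [-0.075, -0.079, -0.163], "angular": [-0.1, -0.1, -0.1], "hand": 0.036},
    {"slide": [-0.09, -0.079, -0.197], "angular": [-0.1, -0.1, -0.1], "hand": 0.036},
    {"slide": [-0.096, -0.079, -0.211], "angular": [-0.1, -0.1, -0.1], "hand": 0.036},
    {"slide": [-0.096, -0.079, -0.211], "angular": [-0.1, -0.1, -0.1], "hand": 0.036},
    {"slide": [-0.096, -0.079, -0.211], "angular": [-0.1, -0.1, -0.1], "hand": 0.036},
  ],
)

```text
t: 3.45
position: [0.5023, -0.0059, 0.1197]
tcp_rot: [-0.011, 0.011, -0.706, 0.708]
wrist_force: [-0.5, -0.2, -0.4]
opening: 0.468
```

```bash
python3 - <<'E'
from h import *
c=shot('side','s3.png')
for i in range(3):
    c=shot('side');s=robot.get_obs();print(s['t'],s['position'],s['opening']*85.4,s['wrist_force'])
cv2.imwrite('pics/p3.png',cv2.resize(c['color'][140:310,260:460],(800,680//1)[:2],interpolation=cv2.INTER_CUBIC)[:600])
delta(bay(-.044,0,.052),-88.15,'slot1')
E
```

```text
3.55 [ 0.50199093 -0.00705837  0.11954387] 39.6859968158994 [-0.09281752  0.19245917 -0.4192128 ]
3.6 [ 0.50206511 -0.00701839  0.11956026] 39.68229212703295 [-0.45139469 -0.42526002  0.08779647]
3.65 [ 0.50214791 -0.00686274  0.11956453] 39.33237966034069 [ 0.24625613 -0.6292279   0.17293166]
slot1 slide [-0.0004  0.0676 -0.0015] angular [-0.08 -0.18 -0.03] dist 0.068
```

View pics/p3.png

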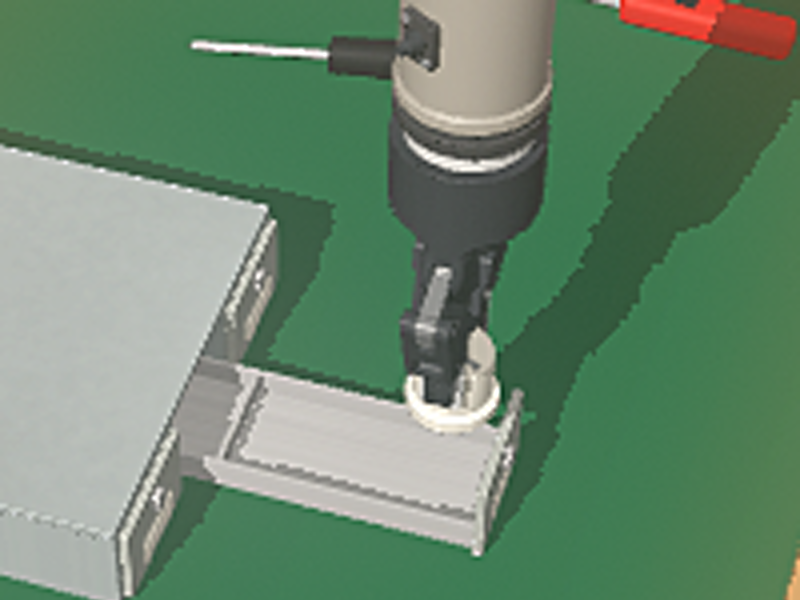

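```bash
python3 - <<'E'
from h import *
c=shot('side');w=cloud(c);s=robot.get_obs();p=s['position']
k=5;u0,v0=330,195;im=cv2.resize(c['color'][v0:v0+75,u0:u0+90],None,fx=8,fy=8,interpolation=cv2.INTER_CUBIC)
a=np.linspace(0,2*np.pi,60)
for z in(p[2]-.0378,p[2]-.0298):
    P=np.stack([p[0]+.025*np.cos(a),p[1]+.025*np.sin(a),0*a+z],1)
    q=((proj(c,P)-[u0-.5,v0-.5])*8).astype(np.int32);cv2.polylines(im,[q],True,(0,0,255),1)
cv2.imwrite('pics/p4.png',im)
E
```

```text
(no output)
```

View pics/p4.png

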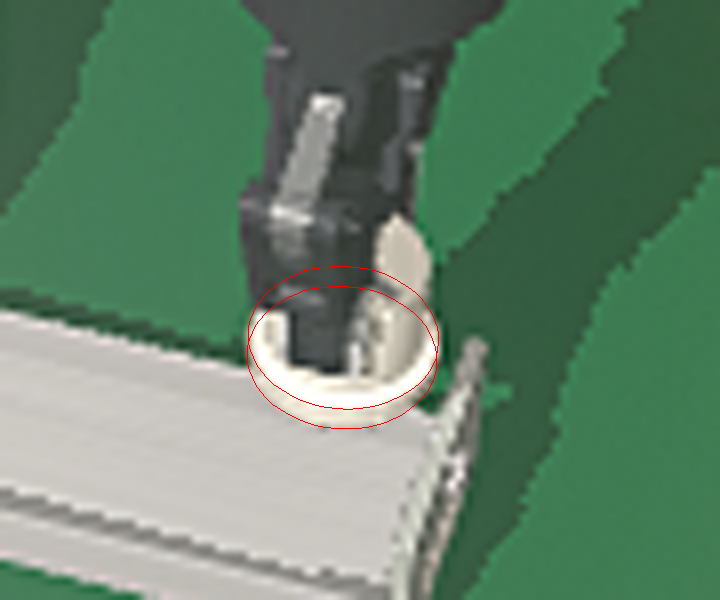

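The predicted circle coincides with the hub, so the side camera agrees with the robot frame. I refine the bay position using the side camera.

```bash
sed -i 's/BAY=np.array.*/BAY=np.array([.5485,-.002])/' h.py; cat > ov.py <<'E'
from h import *
import sys
src=sys.argv[1]
c=cams.camera('side');img=cv2.imread(src) if src!='live' else c['color']
u0,v0,w,h=300,205,100,72;k=8
im=cv2.resize(img[v0:v0+h,u0:u0+w],None,fx=k,fy=k,interpolation=cv2.INTER_CUBIC)
for pts,col in(([bay(-.072,-.033,.027),bay(.072,-.033,.027),bay(.072,.033,.027),bay(-.072,.033,.027)],(0,0,255)),([bay(-.072,-.033,.013),bay(.072,-.033,.013),bay(.072,.033,.013),bay(-.072,.033,.013)],(0,255,255)),([bay(-.078,-.039,.059),bay(-.078,.039,.059),bay(-.072,.039,.059),bay(-.072,-.039,.059)],(255,0,0)),([bay(-.078,-.039,.007),bay(-.078,.039,.007)],(255,0,0))):
    q=((proj(c,pts)-[u0-.5,v0-.5])*k).astype(np.int32);cv2.polylines(im,[q],True,col,1)
cv2.imwrite(sys.argv[2],im)
E
python3 ov.py pics/side0.png pics/ov2.png
```

```text
(no output)
```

View pics/ov2.png

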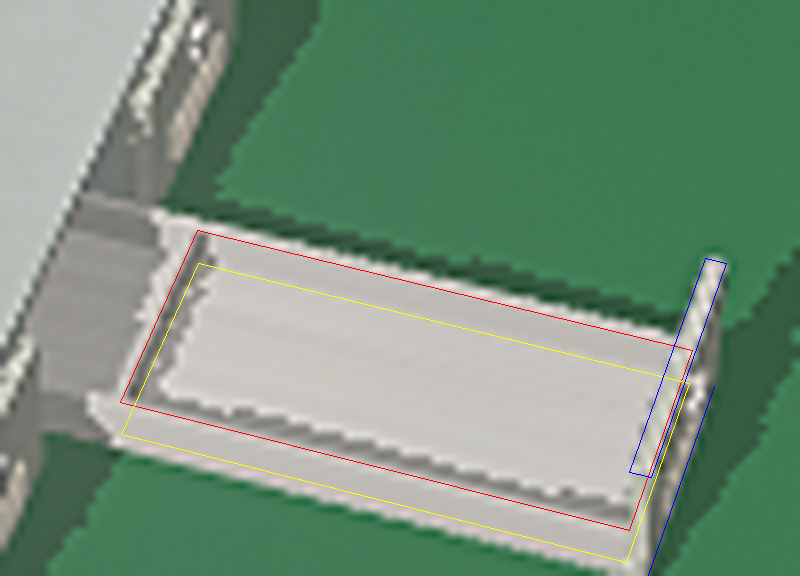

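```bash
python3 - <<'E'
from h import *
c=cams.camera('side');img=cv2.imread('pics/side0.png');g=cv2.GaussianBlur(cv2.cvtColor(img,cv2.COLOR_BGR2GRAY),(1,1),0).astype(np.float32)
ct=cams.camera('top');gt=cv2.cvtColor(cv2.imread('pics/top0.png'),cv2.COLOR_BGR2GRAY).astype(np.float32)
ys=np.arange(-.046,.0465,.002)
for nm,cc,G in(('side',c,g),('top',ct,gt)):
    acc=0
    for x in np.linspace(-.03,.055,18):
        q=proj(cc,[bay(x,y,.027) for y in ys]).astype(np.float32)
        acc=acc+cv2.remap(G,q[:,0].reshape(1,-1),q[:,1].reshape(1,-1),cv2.INTER_LINEAR)[0]
    acc/=18
    print(nm,' '.join('%d:%d'%(round(y*1000),v) for y,v in zip(ys,acc)))
E
```

```text
side -46:96 -44:83 -42:76 -40:75 -38:116 -36:185 -34:200 -32:191 -30:189 -28:187 -26:186 -24:188 -22:194 -20:197 -18:196 -16:197 -14:197 -12:198 -10:198 -8:197 -6:196 -4:194 -2:196 0:197 2:197 4:197 6:198 8:198 10:198 12:199 14:199 16:198 18:197 20:198 22:203 24:203 26:171 28:143 30:146 32:178 34:198 36:192 38:189 40:188 42:188 44:191 46:193
top -46:68 -44:84 -42:116 -40:151 -38:177 -36:186 -34:191 -32:193 -30:194 -28:194 -26:195 -24:194 -22:194 -20:193 -18:192 -16:193 -14:194 -12:194 -10:194 -8:195 -6:195 -4:195 -2:196 0:196 2:196 4:195 6:195 8:195 10:190 12:178 14:161 16:149 18:144 20:144 22:144 24:146 26:152 28:161 30:165 32:150 34:123 36:100 38:91 40:91 42:91 44:92 46:92
```

Edge profiles put the bay centre at y ≈ −0.0035, so I use (0.5485, −0.0035) and weight the side camera more for the remaining parts.

```bash
sed -i 's/BAY=np.array.*/BAY=np.array([.5485,-.0035])/' h.py; python3 - <<'E'
from h import *
print(bay(-.044,0,.052));delta(bay(-.044,0,.052),-88.15,'slot1')
E
```

```text
[ 0.50452293 -0.00492045  0.052     ]
slot1 slide [-0.002   0.0676 -0.0009] angular [-0.05 -0.09 -0.05] dist 0.068
```

Emit:
carry_out(
  deltas=[
    {"slide": [-0.002, 0.03, -0.001], "angular": [0, 0, 0], "hand": 0.036},
    {"slide": [-0.002, 0.055, -0.001], "angular": [0, 0, 0], "hand": 0.036},
    {"slide": [-0.002, 0.064, -0.001], "angular": [0, 0, 0], "hand": 0.036},
    {"slide": [-0.002, 0.067, -0.001], "angular": [0, 0, 0], "hand": 0.036},
    {"slide": [-0.002, 0.067, -0.001], "angular": [0, 0, 0], "hand": 0.036},
    {"slide": [-0.002, 0.067, -0.001], "angular": [0, 0, 0], "hand": 0.036},
  ],
)

```text
t: 4.45
position: [0.5055, -0.0048, 0.0536]
tcp_rot: [-0.012, 0.01, -0.707, 0.707]
wrist_force: [0.4, 0.0, -0.5]
opening: 0.461
```

```bash
python3 ov.py live pics/p5.png; python3 - <<'E'
from h import *
s=robot.get_obs();print(s['t'],s['position'],s['opening']*85.4,s['wrist_force']);delta(bay(-.044,0,.052),-88.15)
E
```

```text
4.5 [ 0.5055196  -0.00473802  0.05369258] 39.63942051762148 [-0.60560911  0.41788214 -0.7622038 ]
 slide [0.001  0.0017 0.0002] angular [-0.05 -0.1  -0.18] dist 0.002
```

View pics/p5.png

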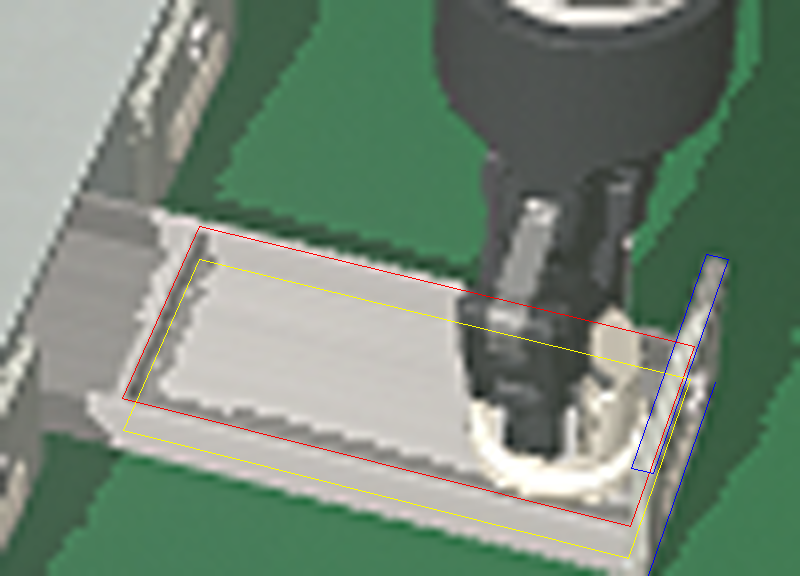

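The hub sits inside the bay at crop (550,460), behind the front panel and not touching it. I lower the last 2–3 mm until contact.

Emit:
carry_out(
  deltas=[
    {"slide": [0.001, 0.002, 0], "angular": [0, 0, 0], "hand": 0.036},
    {"slide": [0.001, 0.003, 0], "angular": [0, 0, 0], "hand": 0.036},
    {"slide": [0.001, 0.003, 0], "angular": [0, 0, 0], "hand": 0.036},
  ],
)

```text
t: 4.8
position: [0.5047, -0.0048, 0.0509]
tcp_rot: [-0.012, 0.01, -0.707, 0.707]
wrist_force: [0.0, -0.4, 0.6]
opening: 0.465
```

Emit:
carry_out(
  deltas=[
    {"slide": [0, 0, 0], "angular": [0, 0, 0], "hand": 0.06},
    {"slide": [0, 0, 0], "angular": [0, 0, 0], "hand": 0.06},
    {"slide": [0, 0, 0], "angular": [0, 0, 0], "hand": 0.06},
    {"slide": [0, -0.02, 0], "angular": [0, 0, 0], "hand": 0.0854},
    {"slide": [0, -0.06, 0], "angular": [0, 0, 0], "hand": 0.0854},
    {"slide": [0, -0.085, 0], "angular": [0, 0, 0], "hand": 0.0854},
    {"slide": [0, -0.085, 0], "angular": [0, 0, 0], "hand": 0.0854},
  ],
)

```text
t: 5.5
position: [0.5073, -0.0046, 0.1396]
tcp_rot: [-0.015, 0.007, -0.707, 0.707]
wrist_force: [0.3, 0.9, 0.1]
opening: 0.999
```

```bash
python3 ov.py live pics/p6.png; python3 - <<'E'
from h import *
s=robot.get_obs();print(s['t'],s['position'],s['opening']*85.4,s['wrist_force']);delta((.5445,.303,.13),-88.15);delta((.5445,.303,.04),-88.15)
E
```

```text
5.55 [ 0.50573519 -0.00469417  0.13760026] 85.14076041457587 [-0.10912398 -0.52911192  0.74455025]
 slide [-0.0481  0.0076 -0.3064] angular [-0.07 -0.1  -0.44] dist 0.31
 slide [-0.0474  0.0976 -0.3065] angular [-0.07 -0.1  -0.44] dist 0.325
```

View pics/p6.png

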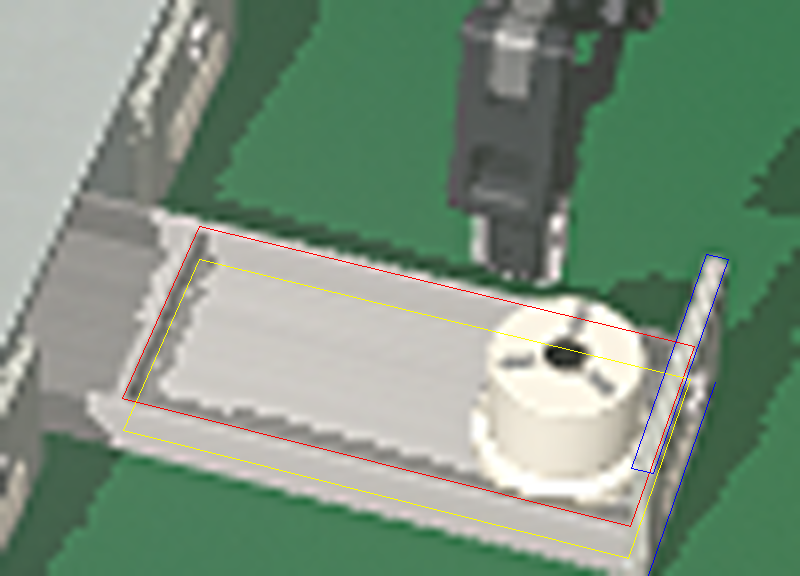

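Hub 1 stands upright at crop (565,400), and the drawer is unmoved. Next is the left hub.

Emit:
carry_out(
  deltas=[
    {"slide": [-0.006, 0.001, -0.04], "angular": [0, 0, -0.2], "hand": 0.0854},
    {"slide": [-0.0135, 0.0025, -0.087], "angular": [0, 0, -0.4], "hand": 0.0854},
    {"slide": [-0.021, 0.0035, -0.135], "angular": [0, 0, -0.4], "hand": 0.0854},
    {"slide": [-0.0285, 0.0045, -0.183], "angular": [0, 0, -0.4], "hand": 0.0854},
    {"slide": [-0.036, 0.006, -0.231], "angular": [0, 0, -0.4], "hand": 0.0854},
    {"slide": [-0.043, 0.007, -0.278], "angular": [0, 0, -0.4], "hand": 0.0854},
    {"slide": [-0.048, 0.0076, -0.3064], "angular": [0, 0, -0.4], "hand": 0.0854},
    {"slide": [-0.048, 0.0076, -0.3064], "angular": [0, 0, -0.4], "hand": 0.0854},
    {"slide": [-0.048, 0.0076, -0.3064], "angular": [0, 0, -0.4], "hand": 0.0854},
  ],
)

```text
t: 6.45
position: [0.5433, 0.3029, 0.1282]
tcp_rot: [-0.011, 0.012, -0.706, 0.708]
wrist_force: [-0.5, -0.3, 0.1]
opening: 0.999
```

```bash
python3 - <<'E'
from h import *
c=shot('side')
cv2.imwrite('pics/p7.png',cv2.resize(c['color'][280:420,220:400],(720,560),interpolation=cv2.INTER_CUBIC))
s=robot.get_obs();print(s['t'],s['position']);delta((.5445,.303,.04),-88.15)
E
```

```text
6.5 [0.54386245 0.30132453 0.12847176]
 slide [-0.0008  0.0885 -0.002 ] angular [-0.21 -0.14  0.09] dist 0.088
```

View pics/p7.png

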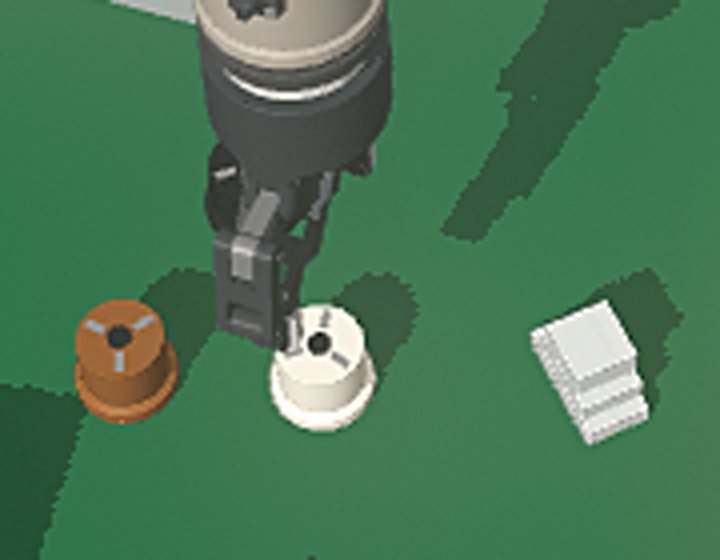

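The white hub (crop (322,365)) lies below the open fingers, with the brown one well clear. I descend and grip.

Emit:
carry_out(
  deltas=[
    {"slide": [-0.0005, 0.04, -0.0015], "angular": [-0.1, -0.1, 0], "hand": 0.0854},
    {"slide": [-0.0005, 0.078, -0.0015], "angular": [-0.1, -0.1, 0], "hand": 0.0854},
    {"slide": [-0.0005, 0.088, -0.0015], "angular": [-0.1, -0.1, 0], "hand": 0.0854},
    {"slide": [-0.0005, 0.088, -0.0015], "angular": [-0.1, -0.1, 0], "hand": 0.0854},
    {"slide": [-0.0005, 0.088, -0.0015], "angular": [-0.1, -0.1, 0], "hand": 0.036},
    {"slide": [-0.0005, 0.088, -0.0015], "angular": [-0.1, -0.1, 0], "hand": 0.036},
    {"slide": [-0.0005, 0.088, -0.0015], "angular": [-0.1, -0.1, 0], "hand": 0.036},
    {"slide": [-0.0005, 0.088, -0.0015], "angular": [-0.1, -0.1, 0], "hand": 0.036},
    {"slide": [-0.0005, 0.088, -0.0015], "angular": [-0.1, -0.1, 0], "hand": 0.036},
  ],
  newtons=45,
)

```text
t: 7.4
position: [0.5455, 0.3033, 0.0425]
tcp_rot: [-0.012, 0.011, -0.707, 0.707]
wrist_force: [-0.4, -0.7, 5.6]
opening: 0.464
```

```bash
python3 - <<'E'
from h import *
c=shot('side');c=shot('side')
s=robot.get_obs();p=s['position'];print(s['t'],p,s['opening']*85.4,s['wrist_force'])
u0,v0=260,310;im=cv2.resize(c['color'][v0:v0+90,u0:u0+90],None,fx=6,fy=6,interpolation=cv2.INTER_CUBIC)
a=np.linspace(0,2*np.pi,60)
for z in(.003,.011):
    P=np.stack([p[0]+.025*np.cos(a),p[1]+.025*np.sin(a),0*a+z],1)
    q=((proj(c,P)-[u0-.5,v0-.5])*6).astype(np.int32);cv2.polylines(im,[q],True,(0,0,255),1)
cv2.imwrite('pics/p8.png',im)
delta((p[0],p[1],.12),-88.15,'lift');delta(bay(.0095,0,.125),-88.15,'slot2');print(bay(.0095,0))
E
```

```text
7.5 [0.545482   0.3032933  0.04252691] 39.57956098015523 [ 0.7019596  -0.15082364  7.14330704]
lift slide [-0.0001 -0.0775  0.    ] angular [-0.03 -0.05 -0.08] dist 0.077
slot2 slide [-0.003  -0.0823  0.3068] angular [-0.03 -0.05 -0.08] dist 0.318
[ 0.55799505 -0.00319331  0.        ]
```

View pics/p8.png

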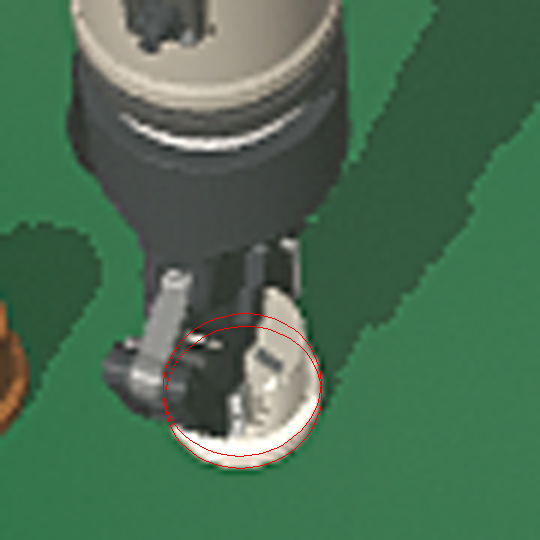

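Gripped, with the circle coinciding with the hub. Next I lift and carry to the second slot.

Emit:
carry_out(
  deltas=[
    {"slide": [0, -0.03, 0], "angular": [0, 0, 0], "hand": 0.036},
    {"slide": [0, -0.077, 0.005], "angular": [0, 0, 0], "hand": 0.036},
    {"slide": [0, -0.082, 0.04], "angular": [0, 0, 0], "hand": 0.036},
    {"slide": [-0.001, -0.082, 0.085], "angular": [0, 0, 0], "hand": 0.036},
    {"slide": [-0.001, -0.082, 0.132], "angular": [0, 0, 0], "hand": 0.036},
    {"slide": [-0.002, -0.082, 0.179], "angular": [0, 0, 0], "hand": 0.036},
    {"slide": [-0.002, -0.082, 0.226], "angular": [0, 0, 0], "hand": 0.036},
    {"slide": [-0.003, -0.082, 0.27], "angular": [0, 0, 0], "hand": 0.036},
    {"slide": [-0.003, -0.082, 0.298], "angular": [0, 0, 0], "hand": 0.036},
    {"slide": [-0.003, -0.082, 0.307], "angular": [0, 0, 0], "hand": 0.036},
    {"slide": [-0.003, -0.082, 0.307], "angular": [0, 0, 0], "hand": 0.036},
    {"slide": [-0.003, -0.082, 0.307], "angular": [0, 0, 0], "hand": 0.036},
  ],
)

```text
t: 8.7
position: [0.5581, -0.0012, 0.1249]
tcp_rot: [0.013, -0.011, 0.707, -0.707]
wrist_force: [0.2, 0.4, -1.0]
opening: 0.465
```

```bash
python3 ov.py live pics/p9.png; python3 - <<'E'
from h import *
s=robot.get_obs();print(s['t'],s['position'],s['opening']*85.4,s['wrist_force']);delta(bay(.0095,0,.0535),-88.15)
E
```

```text
8.75 [ 0.55804863 -0.00067167  0.12481541] 39.50993475511438 [ 0.32454659  1.10075228 -0.44104756]
 slide [0.0003 0.0713 0.0026] angular [ 0.05  0.15 -0.1 ] dist 0.071
```

View pics/p9.png

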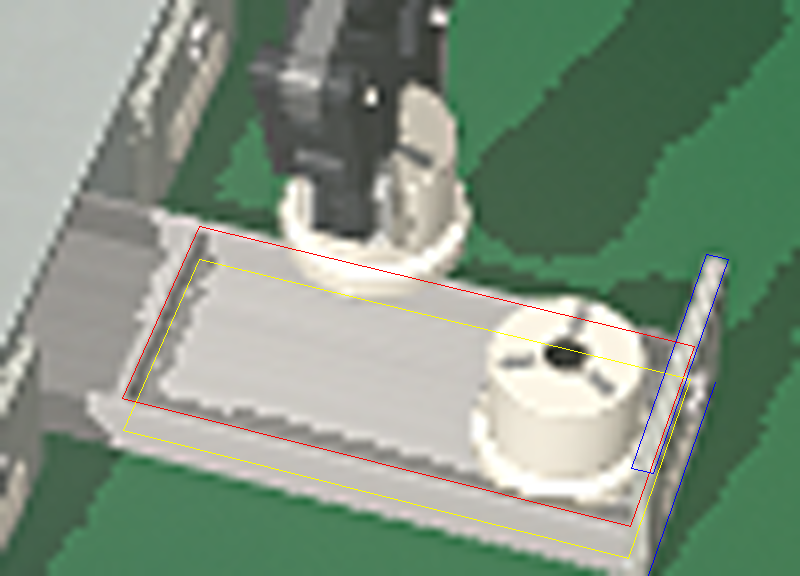

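Emit:
carry_out(
  deltas=[
    {"slide": [0, 0.03, 0.002], "angular": [0, 0, 0], "hand": 0.036},
    {"slide": [0, 0.056, 0.002], "angular": [0, 0, 0], "hand": 0.036},
    {"slide": [0, 0.066, 0.002], "angular": [0, 0, 0], "hand": 0.036},
    {"slide": [0, 0.069, 0.002], "angular": [0, 0, 0], "hand": 0.036},
    {"slide": [0, 0.069, 0.002], "angular": [0, 0, 0], "hand": 0.036},
    {"slide": [0, 0.069, 0.002], "angular": [0, 0, 0], "hand": 0.036},
  ],
)

```text
t: 9.35
position: [0.5594, -0.0021, 0.057]
tcp_rot: [0.014, -0.011, 0.707, -0.707]
wrist_force: [-0.6, -0.6, -0.7]
opening: 0.462
```

```bash
python3 ov.py live pics/p10.png; python3 - <<'E'
from h import *
s=robot.get_obs();print(s['t'],s['position'],s['opening']*85.4,s['wrist_force']);delta(bay(.0095,0,.0525),-88.15)
E
```

```text
9.4 [ 0.5593442  -0.00229708  0.05707688] 39.56996247277261 [ 0.34585638  1.41404148 -0.53008062]
 slide [0.0014 0.0046 0.0009] angular [ 0.06  0.16 -0.24] dist 0.005
```

View pics/p10.png

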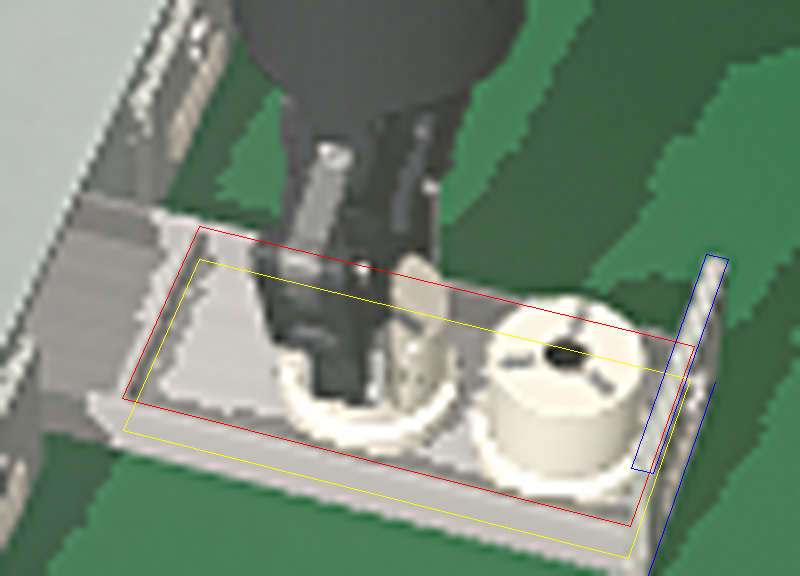

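The hub is in the bay with about a 4 mm gap to hub 1. I nudge it 1.5 mm towards the front, lower it the rest of the way and release.

Emit:
carry_out(
  deltas=[
    {"slide": [0.0015, 0.001, 0.0005], "angular": [0, 0, 0], "hand": 0.036},
    {"slide": [0.0015, 0.004, 0.0005], "angular": [0, 0, 0], "hand": 0.036},
    {"slide": [0.0015, 0.0055, 0.0005], "angular": [0, 0, 0], "hand": 0.036},
    {"slide": [0.0015, 0.0055, 0.0005], "angular": [0, 0, 0], "hand": 0.036},
  ],
)

```text
t: 9.8
position: [0.5585, -0.003, 0.0525]
tcp_rot: [0.014, -0.01, 0.707, -0.707]
wrist_force: [-1.2, 0.4, 5.3]
opening: 0.462
```

Contact with the floor (5 N up). Release.

Emit:
carry_out(
  deltas=[
    {"slide": [0, 0, 0], "angular": [0, 0, 0], "hand": 0.06},
    {"slide": [0, 0, 0], "angular": [0, 0, 0], "hand": 0.06},
    {"slide": [0, 0, 0], "angular": [0, 0, 0], "hand": 0.06},
    {"slide": [0, -0.02, 0], "angular": [0, 0, 0], "hand": 0.0854},
    {"slide": [0, -0.06, 0], "angular": [0, 0, 0], "hand": 0.0854},
    {"slide": [0, -0.085, 0], "angular": [0, 0, 0], "hand": 0.0854},
    {"slide": [0, -0.085, 0], "angular": [0, 0, 0], "hand": 0.0854},
  ],
)

```text
t: 10.5
position: [0.5609, -0.0028, 0.1413]
tcp_rot: [0.017, -0.008, 0.707, -0.707]
wrist_force: [0.1, -0.2, -0.7]
opening: 1.0
```

```bash
python3 ov.py live pics/p11.png; python3 - <<'E'
from h import *
s=robot.get_obs();print(s['t'],s['position'],s['opening']*85.4);delta((.426,.2585,.13),-45)
E
```

```text
10.55 [ 0.5593361  -0.00298495  0.13920752] 85.1864931603248
 slide [ 0.1242  0.0082 -0.266 ] angular [ -0.17 -43.01  -0.52] dist 0.294
```

View pics/p11.png

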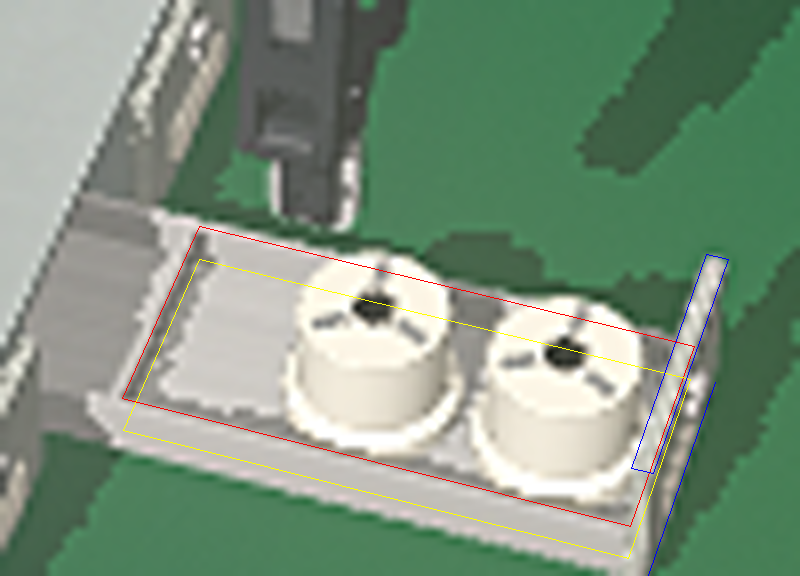

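Both hubs stand upright in the row. Next is the gauge, with the jaw turned along its long axis.

Emit:
carry_out(
  deltas=[
    {"slide": [0.015, 0.001, -0.032], "angular": [0, -5.5, -0.2], "hand": 0.0854},
    {"slide": [0.033, 0.002, -0.071], "angular": [0, -12, -0.4], "hand": 0.0854},
    {"slide": [0.052, 0.003, -0.111], "angular": [0, -18.5, -0.4], "hand": 0.0854},
    {"slide": [0.071, 0.004, -0.152], "angular": [-0.1, -25, -0.5], "hand": 0.0854},
    {"slide": [0.09, 0.006, -0.193], "angular": [-0.1, -31.5, -0.5], "hand": 0.0854},
    {"slide": [0.108, 0.007, -0.232], "angular": [-0.2, -38, -0.5], "hand": 0.0854},
    {"slide": [0.12, 0.008, -0.257], "angular": [-0.2, -43, -0.5], "hand": 0.0854},
    {"slide": [0.1242, 0.0082, -0.266], "angular": [-0.2, -43, -0.5], "hand": 0.0854},
    {"slide": [0.1242, 0.0082, -0.266], "angular": [-0.2, -43, -0.5], "hand": 0.0854},
    {"slide": [0.1242, 0.0082, -0.266], "angular": [-0.2, -43, -0.5], "hand": 0.0854},
  ],
)

```text
t: 11.55
position: [0.4266, 0.2567, 0.1293]
tcp_rot: [-0.269, 0.27, -0.653, 0.654]
wrist_force: [-0.2, -0.9, -0.1]
opening: 0.998
```

```bash
python3 - <<'E'
from h import *
c=shot('side')
u0,v0=310,300;im=cv2.resize(c['color'][v0:v0+110,u0:u0+120],None,fx=5,fy=5,interpolation=cv2.INTER_CUBIC)
for z,L in((.003,.03),(.043,.016)):
    e=np.array([1,-1])/2**.5;f=np.array([1,1])/2**.5;C=np.array([.426,.2585])
    P=[np.append(C+a*L*e+b*.016*f,z) for a,b in((1,1),(1,-1),(-1,-1),(-1,1))]
    q=((proj(c,P)-[u0-.5,v0-.5])*5).astype(np.int32);cv2.polylines(im,[q],True,(0,0,255),1)
cv2.imwrite('pics/p12.png',im)
s=robot.get_obs();print(s['t'],s['position']);delta((.426,.2585,.05),-45)
E
```

```text
11.6 [0.42692827 0.25642254 0.12941565]
 slide [-0.0009  0.0794 -0.0022] angular [-0.02 -0.23  0.06] dist 0.079
```

View pics/p12.png

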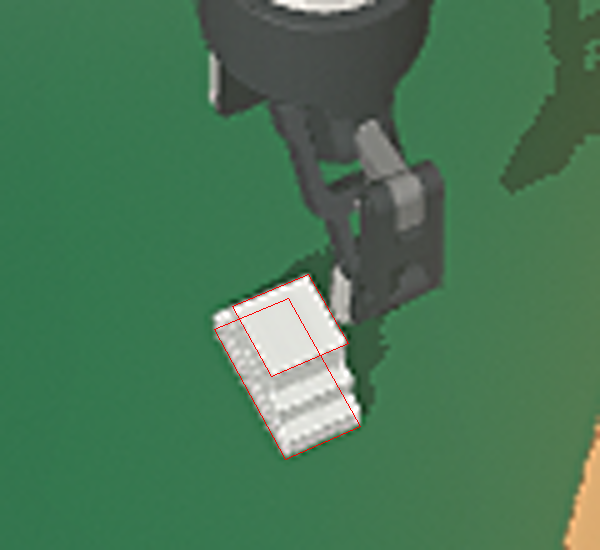

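The gauge model (position and 45° yaw) overlays well at crop (285,370), and the jaw axis lies along the long axis. I descend to the top step and grip.

Emit:
carry_out(
  deltas=[
    {"slide": [-0.0008, 0.04, -0.002], "angular": [0, -0.2, 0], "hand": 0.0854},
    {"slide": [-0.0008, 0.07, -0.002], "angular": [0, -0.2, 0], "hand": 0.0854},
    {"slide": [-0.0008, 0.081, -0.002], "angular": [0, -0.2, 0], "hand": 0.0854},
    {"slide": [-0.0008, 0.081, -0.002], "angular": [0, -0.2, 0], "hand": 0.0854},
    {"slide": [-0.0008, 0.081, -0.002], "angular": [0, -0.2, 0], "hand": 0.06},
    {"slide": [-0.0008, 0.081, -0.002], "angular": [0, -0.2, 0], "hand": 0.05},
  ],
)

```text
t: 12.2
position: [0.4273, 0.2589, 0.0499]
tcp_rot: [-0.271, 0.269, -0.653, 0.654]
wrist_force: [-0.1, 0.3, 0.6]
opening: 0.696
```

```bash
python3 - <<'E'
from h import *
c=shot('side');c=shot('side')
cv2.imwrite('pics/p13.png',cv2.resize(c['color'][320:410,320:420],(800,720),interpolation=cv2.INTER_CUBIC)[:600])
s=robot.get_obs();print(s['t'],s['position'],s['opening']*85.4,s['wrist_force']);delta((.426,.2585,.048),-45)
E
```

```text
12.3 [0.42705686 0.25880121 0.04970477] 50.011533098669375 [-0.67483891  0.13901469 -0.3720283 ]
 slide [ 0.001   0.0017 -0.0005] angular [-0.07 -0.05 -0.09] dist 0.002
```

View pics/p13.png

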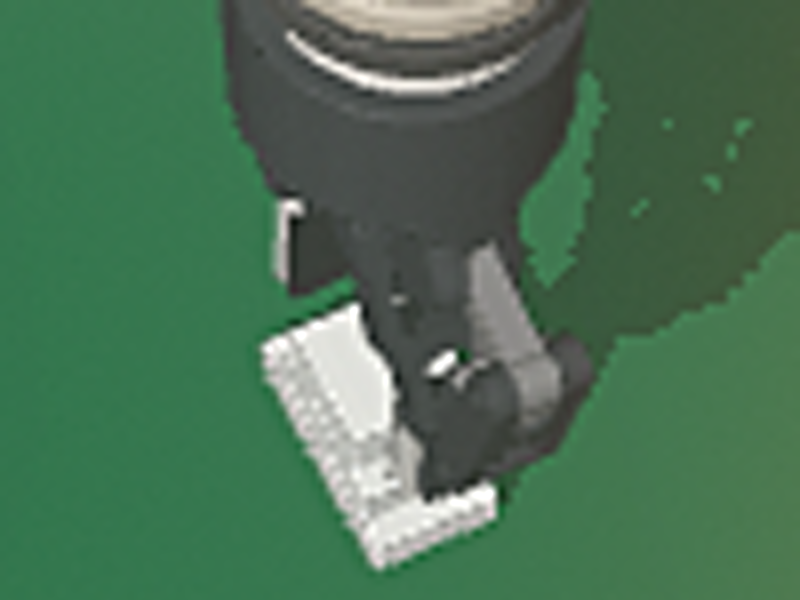

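```bash
python3 - <<'E'
from h import *
c=shot('side');s=robot.get_obs();p=s['position'];M=rot(s['tcp_rot']).as_matrix()
u0,v0=320,320;im=cv2.resize(c['color'][v0:v0+75,u0:u0+100],None,fx=8,fy=8,interpolation=cv2.INTER_CUBIC)
def poly(P,col):
    q=((proj(c,P)-[u0-.5,v0-.5])*8).astype(np.int32);cv2.polylines(im,[q],True,col,1)
e=np.array([1,-1])/2**.5;f=np.array([1,1])/2**.5;C=np.array([.426,.2585])
for z,L in((.003,.03),(.015,.03),(.027,.023),(.043,.016)):
    poly([np.append(C+a*L*e+b*.016*f,z) for a,b in((1,1),(1,-1),(-1,-1),(-1,1))],(0,0,255))
for g in(-.025,.025):
    poly([p+M@np.array([a*.011,.017-b,g]) for a,b in((1,0),(-1,0),(-1,.03),(1,.03))],(255,0,0) if g<0 else (0,255,255))
cv2.imwrite('pics/p14.png',im)
E
```

```text
(no output)
```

View pics/p14.png

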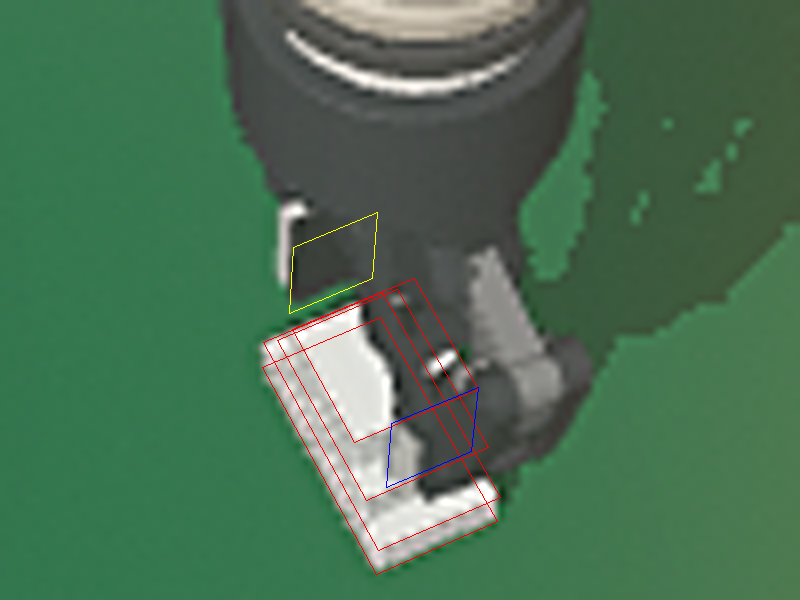

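The pads (blue and yellow) straddle the top step, centred on the gauge to within about 1 mm. Close.

Emit:
carry_out(
  deltas=[
    {"slide": [0.0005, 0.0005, 0], "angular": [0, 0, 0], "hand": 0.026},
    {"slide": [0.0005, 0.0005, 0], "angular": [0, 0, 0], "hand": 0.026},
    {"slide": [0.0005, 0.0005, 0], "angular": [0, 0, 0], "hand": 0.026},
    {"slide": [0.0005, 0.0005, 0], "angular": [0, 0, 0], "hand": 0.026},
    {"slide": [0.0005, 0.0005, 0], "angular": [0, 0, 0], "hand": 0.026},
  ],
  newtons=55,
)

```text
t: 12.85
position: [0.4271, 0.2588, 0.0499]
tcp_rot: [-0.271, 0.269, -0.653, 0.654]
wrist_force: [-0.9, -0.7, 6.4]
opening: 0.354
```

```bash
python3 - <<'E'
from h import *
c=shot('side');s=robot.get_obs();print(s['t'],s['position'],s['opening']*85.4,s['wrist_force'])
p=s['position'];delta((p[0],p[1],.125),None,'lift');delta(bay(.0535,0,.13),-88.15,'slot3')
w=bay(.0535,0,.13);d=w-p;print(d)
E
```

```text
12.9 [0.42705684 0.25872753 0.04990585] 30.144981636043717 [-0.27731964 -0.85481886  6.6348316 ]
lift slide [-0.0002 -0.0751  0.0001] angular [0. 0. 0.] dist 0.075
slot3 slide [ 0.0601 -0.0796  0.3081] angular [-0.06 43.11 -0.17] dist 0.324
[ 0.17491527 -0.26050039  0.08009415]
```

Emit:
carry_out(
  deltas=[
    {"slide": [0, -0.03, 0], "angular": [0, 0, 0], "hand": 0.026},
    {"slide": [0.001, -0.075, 0.006], "angular": [0, 3, 0], "hand": 0.026},
    {"slide": [0.008, -0.08, 0.04], "angular": [0, 9, 0], "hand": 0.026},
    {"slide": [0.016, -0.08, 0.083], "angular": [0, 16, 0], "hand": 0.026},
    {"slide": [0.025, -0.08, 0.128], "angular": [0, 23, 0], "hand": 0.026},
    {"slide": [0.034, -0.08, 0.174], "angular": [0, 30, 0], "hand": 0.026},
    {"slide": [0.043, -0.08, 0.22], "angular": [0, 36, 0], "hand": 0.026},
    {"slide": [0.052, -0.08, 0.265], "angular": [0, 41, 0], "hand": 0.026},
    {"slide": [0.058, -0.08, 0.297], "angular": [0, 43.1, -0.1], "hand": 0.026},
    {"slide": [0.06, -0.08, 0.308], "angular": [0, 43.1, -0.1], "hand": 0.026},
    {"slide": [0.06, -0.08, 0.308], "angular": [0, 43.1, -0.1], "hand": 0.026},
    {"slide": [0.06, -0.08, 0.308], "angular": [0, 43.1, -0.1], "hand": 0.026},
  ],
)

```text
t: 14.1
position: [0.6009, 0.0002, 0.1298]
tcp_rot: [0.012, -0.012, 0.707, -0.707]
wrist_force: [-0.3, 0.2, -1.8]
opening: 0.354
```

```bash
cat > og.py <<'E'
from h import *
import sys
c=shot('side');c=shot('side');s=robot.get_obs();p=s['position'];M=rot(s['tcp_rot']).as_matrix();zb=p[2]-.0469
print(s['t'],p,s['opening']*85.4,s['wrist_force'],'bay xy',(p[:2]-BAY)@EX,(p[:2]-BAY)@EY)
u0,v0=300,190;im=cv2.resize(c['color'][v0:v0+85,u0:u0+100],None,fx=7,fy=7,interpolation=cv2.INTER_CUBIC)
def poly(P,col):
    q=((proj(c,P)-[u0-.5,v0-.5])*7).astype(np.int32);cv2.polylines(im,[q],True,col,1)
z=M[:2,2];x=M[:2,0]
for h,L in((0,.03),(.012,.03),(.024,.023)):
    poly([np.append(p[:2]+a*L*z+b*.016*x,zb+h) for a,b in((1,1),(1,-1),(-1,-1),(-1,1))],(0,0,255))
poly([bay(a*.072,b*.033,.027) for a,b in((1,1),(1,-1),(-1,-1),(-1,1))],(255,0,0))
cv2.imwrite(sys.argv[1],im)
delta(bay(.0535,0,.06),-88.15)
E
python3 og.py pics/p15.png
```

```text
14.2 [0.60094964 0.00092417 0.13017675] 30.43006470927233 [ 0.08190973 -0.95202388 -1.91879195] bay xy 0.05256512989019636 0.002728628993490671
 slide [-0.0009  0.0702  0.0028] angular [ 0.05  0.22 -0.02] dist 0.07
```

View pics/p15.png

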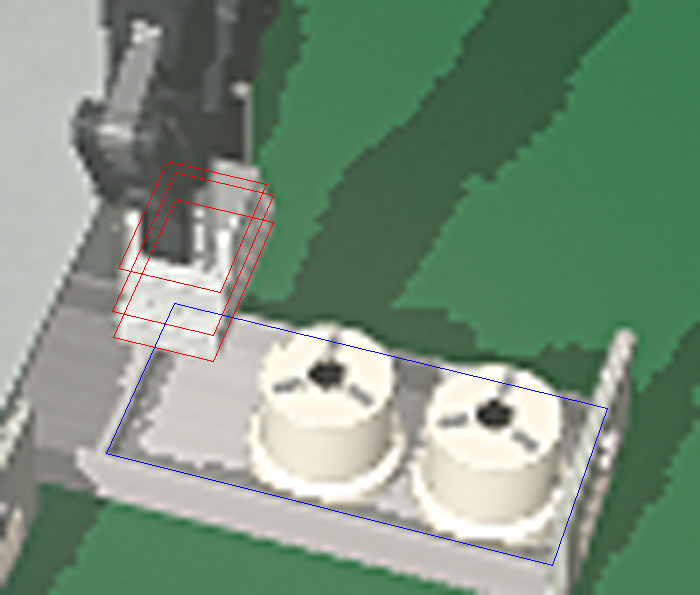

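Emit:
carry_out(
  deltas=[
    {"slide": [-0.0005, 0.025, 0.0015], "angular": [0, 0.2, 0], "hand": 0.026},
    {"slide": [-0.0005, 0.045, 0.0015], "angular": [0, 0.2, 0], "hand": 0.026},
    {"slide": [-0.0005, 0.052, 0.0015], "angular": [0, 0.2, 0], "hand": 0.026},
    {"slide": [-0.0005, 0.052, 0.0015], "angular": [0, 0.2, 0], "hand": 0.026},
    {"slide": [-0.0005, 0.052, 0.0015], "angular": [0, 0.2, 0], "hand": 0.026},
  ],
)

```text
t: 14.7
position: [0.602, 0.0002, 0.079]
tcp_rot: [0.012, -0.011, 0.707, -0.707]
wrist_force: [-0.2, -0.6, -1.5]
opening: 0.355
```

```bash
python3 og.py pics/p16.png
```

```text
14.8 [ 6.02426808e-01 -1.37876985e-04  7.94427728e-02] 30.27684245265636 [ 1.01578345 -0.06966863 -0.88829324] bay xy 0.05400723854541276 0.0016194524667667157
 slide [0.0006 0.0194 0.0016] angular [ 0.05  0.04 -0.15] dist 0.02
```

View pics/p16.png

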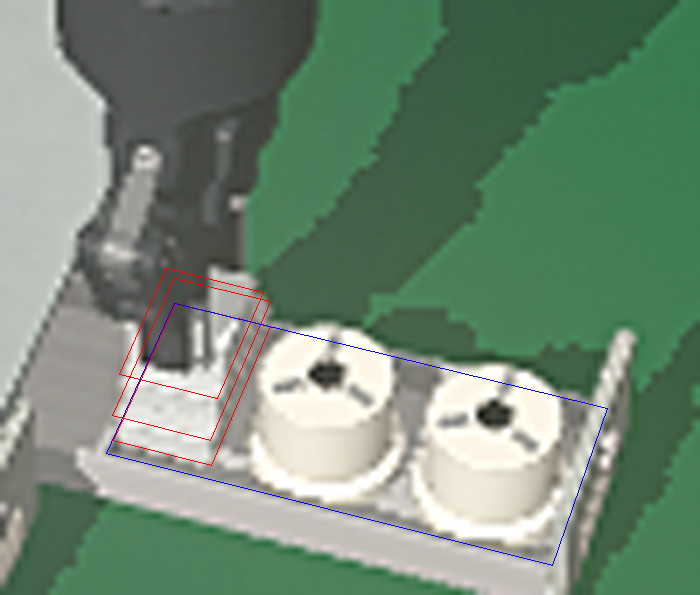

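The model lines up with the gauge here. I shift 1.5 mm towards the front and 1.5 mm towards −y, then lower into the bay and watch the force.

Emit:
carry_out(
  deltas=[
    {"slide": [0.0015, 0.0, 0.0015], "angular": [0, 0, 0], "hand": 0.026},
    {"slide": [0.0015, 0.004, 0.0015], "angular": [0, 0, 0], "hand": 0.026},
    {"slide": [0.0015, 0.008, 0.0015], "angular": [0, 0, 0], "hand": 0.026},
    {"slide": [0.0015, 0.01, 0.0015], "angular": [0, 0, 0], "hand": 0.026},
    {"slide": [0.0015, 0.01, 0.0015], "angular": [0, 0, 0], "hand": 0.026},
  ],
)

```text
t: 15.3
position: [0.6006, -0.0017, 0.0688]
tcp_rot: [0.012, -0.011, 0.707, -0.707]
wrist_force: [-1.3, 0.0, -1.6]
opening: 0.354
```

```bash
python3 og.py pics/p17.png
```

```text
15.4 [ 0.60093419 -0.00166562  0.06924757] 30.325171055562063 [ 0.75341748 -0.08177982 -1.31605241] bay xy 0.05246607769815247 0.00014069658885074765
 slide [-0.001   0.0092  0.0002] angular [ 0.06  0.03 -0.13] dist 0.009
```

View pics/p17.png

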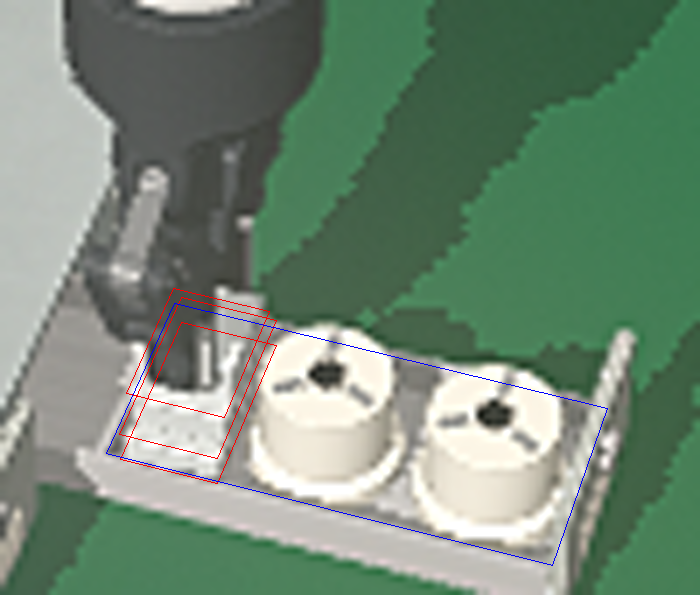

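Emit:
carry_out(
  deltas=[
    {"slide": [0, 0.004, 0], "angular": [0, 0, 0], "hand": 0.026},
    {"slide": [0, 0.0075, 0], "angular": [0, 0, 0], "hand": 0.026},
    {"slide": [0, 0.009, 0], "angular": [0, 0, 0], "hand": 0.026},
    {"slide": [0, 0.0095, 0], "angular": [0, 0, 0], "hand": 0.026},
  ],
)

```text
t: 15.8
position: [0.6008, -0.0016, 0.06]
tcp_rot: [0.012, -0.011, 0.707, -0.707]
wrist_force: [-3.4, 0.1, 4.6]
opening: 0.355
```

```bash
python3 og.py pics/p18.png
```

```text
15.9 [ 0.60087557 -0.00161719  0.06001307] 30.34794399967213 [-1.92155052  0.62102225  2.63055728] bay xy 0.052409050154969876 0.00019098727874089781
 slide [-0.0011  0.      0.0002] angular [ 0.05  0.04 -0.12] dist 0.001
```

View pics/p18.png

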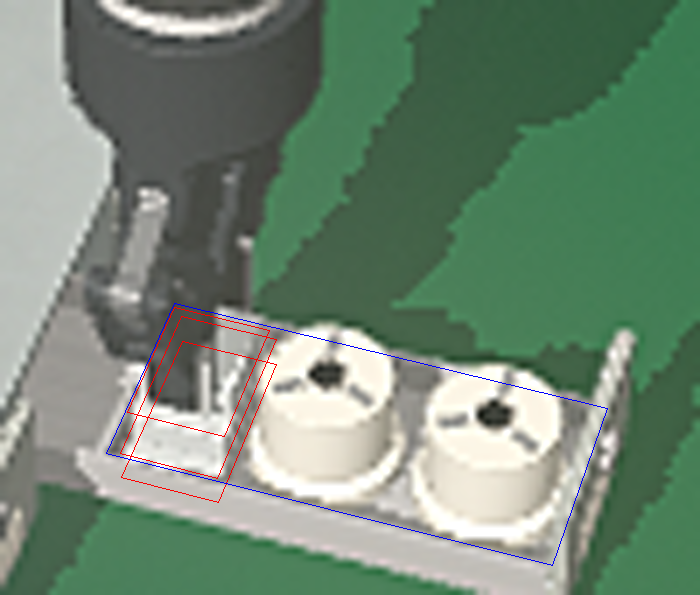

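Contact came at the expected floor height, z 0.060, with about 4 N up. Release and lift.

Emit:
carry_out(
  deltas=[
    {"slide": [0, 0, 0], "angular": [0, 0, 0], "hand": 0.045},
    {"slide": [0, 0, 0], "angular": [0, 0, 0], "hand": 0.045},
    {"slide": [0, 0, 0], "angular": [0, 0, 0], "hand": 0.045},
    {"slide": [0, -0.015, 0], "angular": [0, 0, 0], "hand": 0.06},
    {"slide": [0, -0.05, 0], "angular": [0, 0, 0], "hand": 0.06},
    {"slide": [0, -0.09, 0], "angular": [0, 0, 0], "hand": 0.03},
    {"slide": [0, -0.09, 0], "angular": [0, 0, 0], "hand": 0},
  ],
)

```text
t: 16.6
position: [0.6053, -0.0012, 0.1573]
tcp_rot: [0.017, -0.006, 0.707, -0.707]
wrist_force: [1.0, 0.5, 0.1]
opening: 0.373
```

```bash
python3 - <<'E'
from h import *
c=shot('side');t=shot('top')
a=cv2.resize(c['color'][200:285,295:400],(500,405),interpolation=cv2.INTER_CUBIC)
b=cv2.resize(t['color'][215:295,290:350],(300,405),interpolation=cv2.INTER_CUBIC)
cv2.imwrite('pics/p19.png',np.hstack([a,b]))
s=robot.get_obs();print(s['t'],s['position'],s['opening'])
w=cloud(c)
for nm,(v0,v1,u0,u1) in dict(g=(215,262,308,340),h2=(222,265,335,358),h1=(235,272,358,382)).items():
    q=w[v0:v1,u0:u1].reshape(-1,3);q=q[np.isfinite(q[:,0])&(q[:,2]>.046)&(q[:,2]<.06)];print(nm,len(q),q.mean(0).round(4),cv2.minAreaRect((q[:,:2]*1000).astype(np.float32)),np.median(q[:,2]))
F=BAY-EX*.078
print('face',F);delta(np.append(F-EX*.05,.12),-88.15,'pre high');delta(np.append(F-EX*.05,.04),-88.15,'pre low')
E
```

```text
16.7 [ 0.60174549 -0.00161647  0.15224008] 0.19515266468051123
g 243 [ 0.6023 -0.0046  0.0517] ((613.58154296875, -10.148963928222656), (45.36995315551758, 104.42686462402344), 53.476436614990234) 0.05162092470422275
h2 252 [ 0.56   -0.0013  0.0501] ((561.5679931640625, -2.127016067504883), (43.88745880126953, 44.29751968383789), 18.749074935913086) 0.05011618392813211
h1 265 [5.016e-01 2.000e-04 5.070e-02] ((499.1800537109375, 9.328193664550781), (39.74329376220703, 72.82923126220703), 23.6437931060791) 0.05058106654386951
face [ 0.47054066 -0.00601807]
pre high slide [1.815e-01 3.120e-02 1.000e-04] angular [ 0.04  0.03 -0.34] dist 0.184
pre low slide [1.819e-01 1.112e-01 1.000e-04] angular [ 0.04  0.03 -0.34] dist 0.213
```

View pics/p19.png

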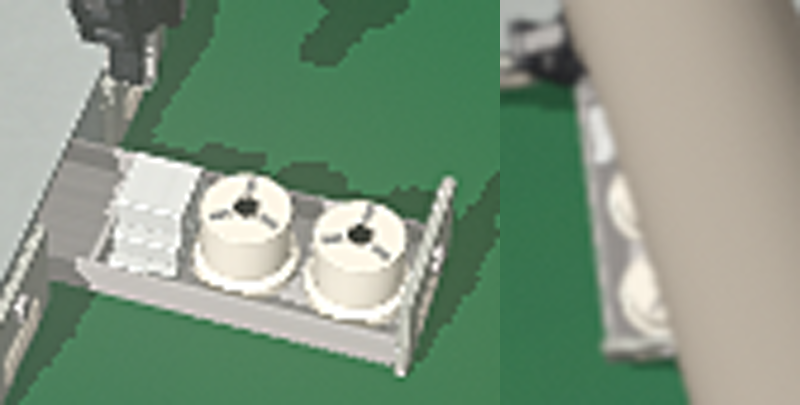

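All three stand upright in one row with the gauge crosswise, and the drawer is still open. Next I move to the front of the face with the fingers closed.

Emit:
carry_out(
  deltas=[
    {"slide": [0.04, 0.0, 0], "angular": [0, 0, -0.3], "hand": 0},
    {"slide": [0.088, 0.0, 0], "angular": [0, 0, -0.3], "hand": 0},
    {"slide": [0.136, 0.01, 0], "angular": [0, 0, -0.3], "hand": 0},
    {"slide": [0.172, 0.03, 0], "angular": [0, 0, -0.3], "hand": 0},
    {"slide": [0.182, 0.05, 0], "angular": [0, 0, -0.3], "hand": 0},
    {"slide": [0.182, 0.09, 0], "angular": [0, 0, -0.3], "hand": 0},
    {"slide": [0.182, 0.109, 0], "angular": [0, 0, -0.3], "hand": 0},
    {"slide": [0.182, 0.109, 0], "angular": [0, 0, -0.3], "hand": 0},
    {"slide": [0.182, 0.109, 0], "angular": [0, 0, -0.3], "hand": 0},
  ],
)

```text
t: 17.6
position: [0.42, -0.0075, 0.042]
tcp_rot: [0.011, -0.012, 0.707, -0.707]
wrist_force: [1.1, -0.1, 0.3]
opening: 0.001
```

```bash
python3 - <<'E'
from h import *
c=shot('side')
cv2.imwrite('pics/p20.png',cv2.resize(c['color'][180:300,290:450],(800,600),interpolation=cv2.INTER_CUBIC))
s=robot.get_obs();print(s['t'],s['position'],s['opening'],s['wrist_force'])
F=BAY-EX*.078
delta(np.append(F-EX*.016,.042),-88.15,'touch');delta(np.append(F-EX*.016+EX*.165,.042),-88.15,'shut')
E
```

```text
17.65 [ 0.42092604 -0.00743005  0.04263036] -0.0033453437566616138 [0.79876645 0.42162489 0.01339994]
touch slide [-0.0336  0.0007  0.0002] angular [ 0.05  0.03 -0.07] dist 0.034
shut slide [-0.1986  0.0009  0.0003] angular [ 0.05  0.03 -0.07] dist 0.199
```

View pics/p20.png

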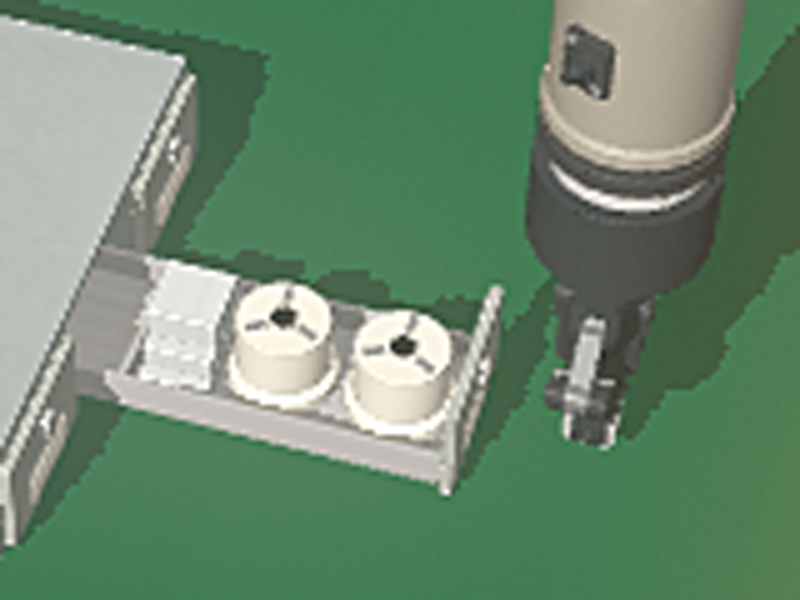

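Emit:
carry_out(
  deltas=[
    {"slide": [-0.01, 0.0, 0], "angular": [0, 0, 0], "hand": 0},
    {"slide": [-0.022, 0.0, 0], "angular": [0, 0, 0], "hand": 0},
    {"slide": [-0.028, 0.0, 0], "angular": [0, 0, 0], "hand": 0},
    {"slide": [-0.032, 0.0, 0], "angular": [0, 0, 0], "hand": 0},
    {"slide": [-0.036, 0.0, 0], "angular": [0, 0, 0], "hand": 0},
    {"slide": [-0.041, 0.0, 0], "angular": [0, 0, 0], "hand": 0},
    {"slide": [-0.047, 0.0, 0], "angular": [0, 0, 0], "hand": 0},
    {"slide": [-0.054, 0.0, 0], "angular": [0, 0, 0], "hand": 0},
  ],
)

```text
t: 18.45
position: [0.4739, -0.0058, 0.0423]
tcp_rot: [0.011, -0.012, 0.707, -0.707]
wrist_force: [-2.7, -0.8, 0.4]
opening: 0.001
```

```bash
python3 - <<'E'
from h import *
c=shot('side')
cv2.imwrite('pics/p21.png',cv2.resize(c['color'][180:300,290:450],(800,600),interpolation=cv2.INTER_CUBIC))
s=robot.get_obs();print(s['t'],s['position'],s['wrist_force'])
F=BAY-EX*.078
delta(np.append(F-EX*.016+EX*.165,.042),-88.15,'shut')
E
```

```text
18.5 [ 0.47614063 -0.0055884   0.04258043] [-0.01605342  0.1248338  -0.45870344]
shut slide [-0.1434  0.0009  0.0003] angular [ 0.06  0.03 -0.11] dist 0.143
```

View pics/p21.png

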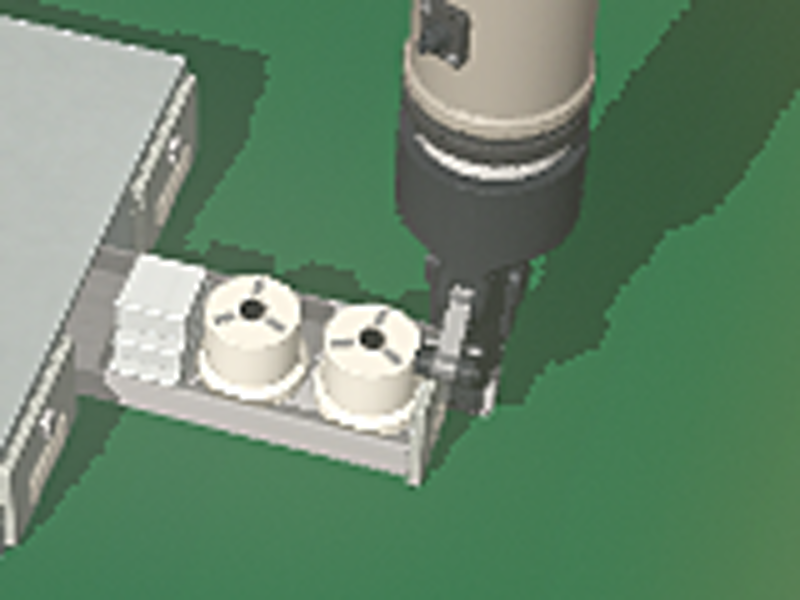

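```bash
python3 - <<'E'
from h import *
c=shot('side');w=cloud(c);g=c['color']
p=robot.get_obs()['position']
q=w[225:265,365:395].reshape(-1,3);col=g[225:265,365:395].reshape(-1,3).max(1)
k=np.isfinite(q[:,0])&(col<110)&(abs(q[:,0]-p[0])<.05)&(abs(q[:,1]-p[1])<.06)
q=q[k]
for z in np.arange(.02,.12,.01):
    m=q[abs(q[:,2]-z)<.005]
    if len(m)>2: print(round(z,3),len(m),'x rel',(m[:,0].min()-p[0]).round(4),(m[:,0].max()-p[0]).round(4),'y',(m[:,1].min()-p[1]).round(3),(m[:,1].max()-p[1]).round(3))
E
```

```text
0.02 4 x rel 0.0274 0.0319 y -0.034 -0.03
0.03 8 x rel -0.0107 0.0079 y -0.005 0.014
0.04 18 x rel -0.0111 0.0087 y -0.001 0.016
0.05 20 x rel -0.0111 0.0411 y -0.001 0.036
0.06 5 x rel -0.0121 0.0099 y -0.007 0.021
0.07 10 x rel -0.014 -0.0002 y 0.007 0.026
0.08 14 x rel -0.0137 -0.0019 y 0.007 0.037
0.09 35 x rel -0.0175 0.0157 y -0.015 0.048
0.1 26 x rel -0.0175 0.0155 y -0.015 0.055
0.11 37 x rel -0.0177 0.0154 y -0.009 0.06
```

The knuckles reach ±15 mm in x only above z 0.085, so they clear the cabinet top at 0.065. I keep pushing.

Emit:
carry_out(
  deltas=[
    {"slide": [-0.006, 0.0, 0], "angular": [0, 0, 0], "hand": 0},
    {"slide": [-0.014, 0.0, 0], "angular": [0, 0, 0], "hand": 0},
    {"slide": [-0.023, 0.0, 0], "angular": [0, 0, 0], "hand": 0},
    {"slide": [-0.033, 0.0, 0], "angular": [0, 0, 0], "hand": 0},
    {"slide": [-0.043, 0.0, 0], "angular": [0, 0, 0], "hand": 0},
    {"slide": [-0.053, 0.0, 0], "angular": [0, 0, 0], "hand": 0},
    {"slide": [-0.063, 0.0, 0], "angular": [0, 0, 0], "hand": 0},
    {"slide": [-0.073, 0.0, 0], "angular": [0, 0, 0], "hand": 0},
    {"slide": [-0.082, 0.0, 0], "angular": [0, 0, 0], "hand": 0},
    {"slide": [-0.09, 0.0, 0], "angular": [0, 0, 0], "hand": 0},
    {"slide": [-0.096, 0.0, 0], "angular": [0, 0, 0], "hand": 0},
    {"slide": [-0.101, 0.0, 0], "angular": [0, 0, 0], "hand": 0},
  ],
)

```text
t: 19.75
position: [0.5777, -0.0022, 0.043]
tcp_rot: [0.013, -0.011, 0.707, -0.707]
wrist_force: [-2.8, 0.3, -1.0]
opening: 0.006
```

```bash
python3 - <<'E'
from h import *
c=shot('side')
cv2.imwrite('pics/p22.png',cv2.resize(c['color'][180:300,270:430],(800,600),interpolation=cv2.INTER_CUBIC))
s=robot.get_obs();print(s['t'],s['position'],s['wrist_force'])
F=BAY-EX*.078
delta(np.append(F-EX*.011+EX*.165,.042),-88.15,'shut')
E
```

```text
19.8 [ 0.57889478 -0.00207899  0.04328701] [ 0.61049991 -1.01323893 -1.24304537]
shut slide [-0.0456  0.0015  0.0005] angular [ 0.08  0.04 -0.29] dist 0.046
```

View pics/p22.png

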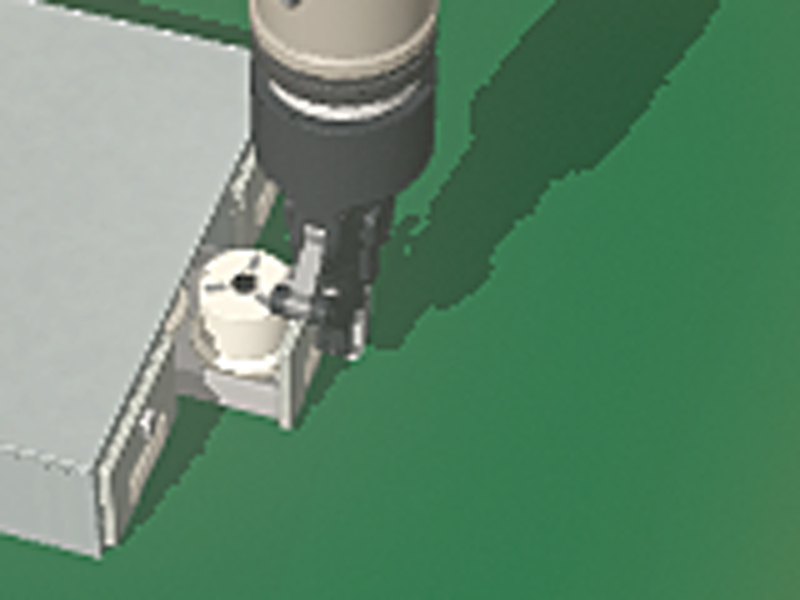

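Gliding freely: hub 2 and the gauge are under the top, and hub 1 is about to enter. I go on, slowing towards the stop.

Emit:
carry_out(
  deltas=[
    {"slide": [-0.006, 0.0, 0], "angular": [0, 0, 0], "hand": 0},
    {"slide": [-0.013, 0.0, 0], "angular": [0, 0, 0], "hand": 0},
    {"slide": [-0.02, 0.0, 0], "angular": [0, 0, 0], "hand": 0},
    {"slide": [-0.026, 0.0, 0], "angular": [0, 0, 0], "hand": 0},
    {"slide": [-0.03, 0.0, 0], "angular": [0, 0, 0], "hand": 0},
    {"slide": [-0.033, 0.0, 0], "angular": [0, 0, 0], "hand": 0},
    {"slide": [-0.035, 0.0, 0], "angular": [0, 0, 0], "hand": 0},
  ],
)

```text
t: 20.5
position: [0.6142, -0.0009, 0.0435]
tcp_rot: [0.013, -0.01, 0.708, -0.706]
wrist_force: [-2.7, 0.3, -1.4]
opening: -0.001
```

```bash
python3 - <<'E'
from h import *
c=shot('side')
cv2.imwrite('pics/p23.png',cv2.resize(c['color'][180:300,250:410],(800,600),interpolation=cv2.INTER_CUBIC))
s=robot.get_obs();print(s['t'],s['position'],s['wrist_force'])
E
```

```text
20.55 [ 0.61453283 -0.00089368  0.04355047] [-1.75717435 -0.18421137 -1.11696239]
```

View pics/p23.png

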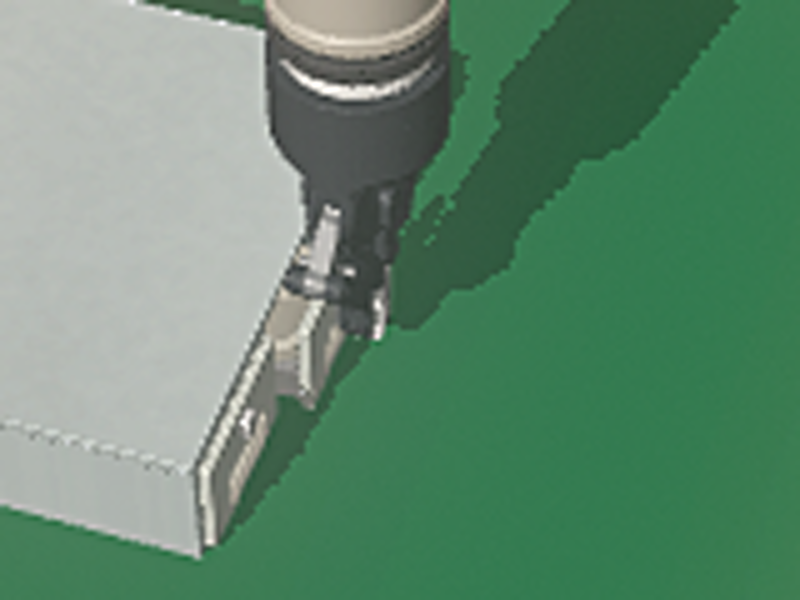

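Emit:
carry_out(
  deltas=[
    {"slide": [-0.003, 0.0, 0], "angular": [0, 0, 0], "hand": 0},
    {"slide": [-0.006, 0.0, 0], "angular": [0, 0, 0], "hand": 0},
    {"slide": [-0.008, 0.0, 0], "angular": [0, 0, 0], "hand": 0},
    {"slide": [-0.01, 0.0, 0], "angular": [0, 0, 0], "hand": 0},
  ],
)

```text
t: 20.95
position: [0.6247, -0.0006, 0.0436]
tcp_rot: [0.014, -0.01, 0.708, -0.706]
wrist_force: [-3.2, 0.1, -1.3]
opening: 0.001
```

```bash
python3 - <<'E'
from h import *
c=shot('side')
cv2.imwrite('pics/p24.png',cv2.resize(c['color'][200:290,280:380],(667,600),interpolation=cv2.INTER_CUBIC))
s=robot.get_obs();print(s['t'],s['position'],s['wrist_force'])
E
```

```text
21.0 [ 6.25121324e-01 -5.01134819e-04  4.36479559e-02] [-1.69777814  0.74710508 -1.74844831]
```

View pics/p24.png

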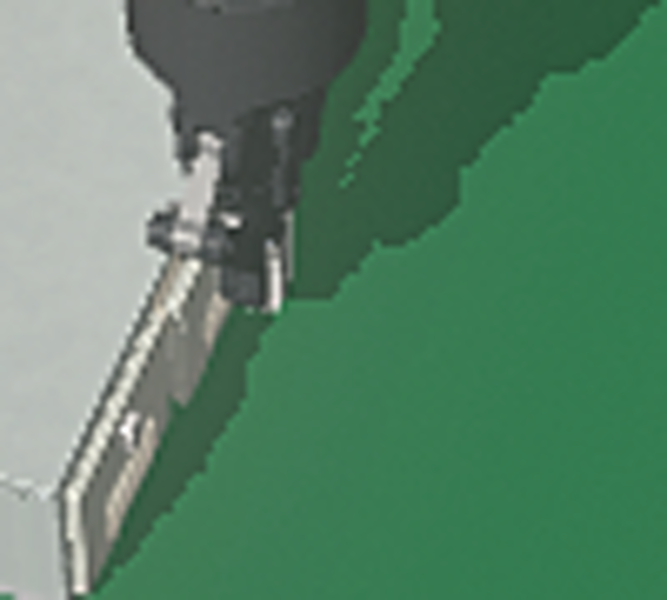

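A few millimetres remain, so I use 1 mm steps until the stop is felt.

Emit:
carry_out(
  deltas=[
    {"slide": [-0.001, 0, 0], "angular": [0, 0, 0], "hand": 0},
    {"slide": [-0.002, 0, 0], "angular": [0, 0, 0], "hand": 0},
    {"slide": [-0.003, 0, 0], "angular": [0, 0, 0], "hand": 0},
    {"slide": [-0.003, 0, 0], "angular": [0, 0, 0], "hand": 0},
  ],
)

```text
t: 21.4
position: [0.6281, -0.0004, 0.0436]
tcp_rot: [0.014, -0.009, 0.708, -0.706]
wrist_force: [-3.4, -0.1, -1.1]
opening: 0.001
```

Emit:
carry_out(
  deltas=[
    {"slide": [-0.001, 0, 0], "angular": [0, 0, 0], "hand": 0},
    {"slide": [-0.002, 0, 0], "angular": [0, 0, 0], "hand": 0},
    {"slide": [-0.003, 0, 0], "angular": [0, 0, 0], "hand": 0},
    {"slide": [-0.003, 0, 0], "angular": [0, 0, 0], "hand": 0},
  ],
)

```text
t: 21.8
position: [0.6282, -0.0004, 0.0436]
tcp_rot: [0.011, -0.012, 0.707, -0.707]
wrist_force: [-10.2, 0.1, 5.1]
opening: 0.004
```

Emit:
carry_out(
  deltas=[
    {"slide": [-0.004, 0, 0], "angular": [0, 0, 0], "hand": 0},
    {"slide": [-0.004, 0, 0], "angular": [0, 0, 0], "hand": 0},
    {"slide": [-0.004, 0, 0], "angular": [0, 0, 0], "hand": 0},
  ],
)

```text
t: 22.1
position: [0.6282, -0.0004, 0.0437]
tcp_rot: [-0.008, 0.015, -0.707, 0.707]
wrist_force: [-12.7, 0.2, 8.8]
opening: -0.001
```

A firm stop at 13 N with no further motion. I back off and look.

Emit:
carry_out(
  deltas=[
    {"slide": [0.01, 0, 0], "angular": [0, 0, 0], "hand": 0},
    {"slide": [0.03, 0, 0], "angular": [0, 0, 0], "hand": 0},
    {"slide": [0.06, 0, 0], "angular": [0, 0, 0], "hand": 0},
    {"slide": [0.09, -0.04, 0], "angular": [0, 0, 0], "hand": 0},
    {"slide": [0.12, -0.08, 0.03], "angular": [0, 0, 0], "hand": 0},
    {"slide": [0.14, -0.12, 0.07], "angular": [0, 0, 0], "hand": 0},
    {"slide": [0.14, -0.15, 0.11], "angular": [0, 0, 0], "hand": 0},
    {"slide": [0.14, -0.15, 0.15], "angular": [0, 0, 0], "hand": 0},
    {"slide": [0.14, -0.15, 0.15], "angular": [0, 0, 0], "hand": 0},
    {"slide": [0.14, -0.15, 0.15], "angular": [0, 0, 0], "hand": 0},
  ],
)

```text
t: 23.1
position: [0.4956, -0.1569, 0.1961]
tcp_rot: [-0.008, 0.012, -0.706, 0.708]
wrist_force: [0.1, 0.9, -0.5]
opening: -0.0
```

```bash
python3 - <<'E'
from h import *
t=shot('top','t25.png');c=shot('side','s25.png')
a=cv2.resize(c['color'][160:300,180:345],(500,424),interpolation=cv2.INTER_CUBIC)
b=cv2.resize(t['color'][200:250,260:365],(300,424),interpolation=cv2.INTER_CUBIC)
cv2.imwrite('pics/p25.png',np.hstack([a,b]))
s=robot.get_obs();print(s['t'],s['position'],s['wrist_force'])
w=cloud(t)
E
```

```text
23.2 [ 0.4951401  -0.15359568  0.19493709] [0.59855742 0.50376047 0.49701265]
```

View pics/p25.png

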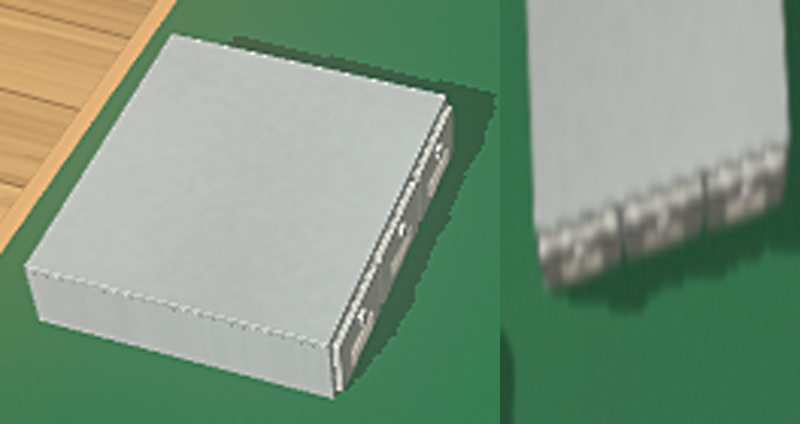

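View pics/s25.png

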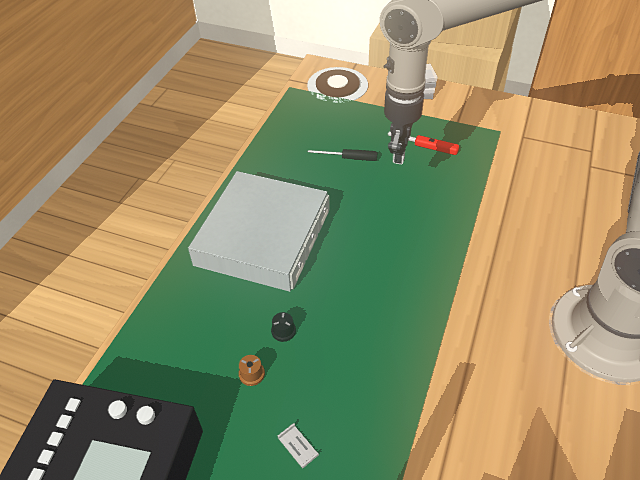

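The middle front is flush with its neighbours in both views. In the side view the wand (438,146), screwdriver (355,155), spring plate (298,445) and both look-alikes are where they were. The gripper is clear, so I hand in.

```bash
python3 - <<'E'
from workcell import robot
print(robot.close_job())
E
```

```text
the job is handed in; nothing more can be done
None
```

Both white hubs and the gauge are in the middle drawer, the drawer is pushed shut, and the job was handed in at about 23 s of the 72 s allowed.

- **Packing:** each hub was gripped by its barrel and the gauge by its top step. The last picture before shutting showed all three upright in one row, with the gauge crosswise at the back. The gauge met the drawer floor at the expected height.
- **Shutting:** closed fingers pushed the front panel until it stopped moving at about 13 N. Both cameras then showed the middle front flush with its neighbours.
- **Left alone:** the wand, the screwdriver, the spring plate and the black and brown look-alikes appear in their original places, judged by eye from the side view. The gripper was clear of everything at hand-in.
- **Disagreements:** the two cameras differed by about 2–3 mm in y. I went with the side camera because it matched the robot's own position readings. Those readings varied by about 1–2 mm.
- **Not checked:** I could not see inside the drawer once it was shut. While closing it slid with only about 3 N of resistance until the stop, so nothing seems to have caught.

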